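# Feed rock plugs to the sample mill by boat

## Task

Feed the bench mill: slide its cover open, stand or lay all the rock plugs in the steel feed boat, lower the boat level through the slot in the mill's top plate, and only then tip it nose-down inside so that every plug of this one load ends up in the chamber, never letting the boat touch the mill. Bring the empty boat out and set it back upright on its rubber mat, then slide the cover fully shut. Last, lock the cover with the bayonet knob (push it down against its spring, turn it anticlockwise as far as it goes, let it spring back up into its notch), and leave the cups, bottle and brush where they are.

Things in the scene. Friction and masses are not known exactly. Their poses are not given: they have to be found in the camera images.
- mill: fixed bench mill, grey box with a steel top plate, -x side towards the robot. Origin on the bench below the slot's middle, z up. Plate: top at z = 170 mm, 6 mm thick, x -95 to 107, y -75 to 125; a ledge x 107 to 146, y 2 to 85 carries the lock knob
- slot (a point): centre of the slot at the plate's top face (mill z = 170; 5 mm in +x from the mill's origin). The slot goes through the plate: 142 mm long along the mill's x (mill x -66 to 76), 46 mm wide along its y (-23 to 23)
- chamber (a point): middle of the chamber's floor under the slot. Chamber in the mill's frame: x -88 to 100, y -60 to 60 mm, floor at z = 20, 144 mm deep below the plate; its +x wall is clear
- mill_cover (a joint): flat cover sliding on the plate's top, m: 0 fully shut over the slot, 0.08 fully open (slot clear from 0.056 on). Opens towards the mill's +y; 1.5 N friction, stays where left. Starts shut or up to 20 mm open. 162 x 64 x 5 mm, with a steel keeper block (25 mm above the plate) on its far (+x, +y) corner, behind which the lock's tongue swings
- cover_grip (a point): middle of the cover's upright black grip fin: 40 mm along the mill's x, 12 mm thick along the mill's y, its top 12 mm above and its foot 17 mm below this point; the cover's top face is at the foot
- lock_press (a joint): how far the lock knob is pushed down, m: 0 up (spring-held), 0.010 bottomed. Spring: 3 N at the top, 9 N at the bottom
- lock_turn (a joint): turn of the lock knob, rad, anticlockwise from above: 0 unlocked notch (start), 1.047 locked notch (hard stop). It turns from notch to notch only while pushed down 7 mm or more; unpushed it has about 0.15 rad play in each notch. Locked, its tongue stands behind the shut cover's keeper; keep it unlocked while the cover is open
- lock_grip (a point): on the lock knob's upright axis, height for the TCP: 54 mm above the plate with the knob up. Black grip bar 42 mm long, 11 mm thick; its top 10 mm above this point, its foot 23 mm below on a 38 mm disc. The bar lies at 120 deg from the mill's +x (anticlockwise) at lock_turn 0, along the mill's x at 1.047
- boat: steel feed boat, an open trough, 160 g. Origin on its underside, z up, -x the nose, +x the handle end. x -57 to 52 mm, 32 wide outside, 26 inside, floor 3 thick, walls to z = 14, rear wall at x 49 to 52; at x < -42 the floor ramps up 4 mm to the open nose, where plugs leave. Smooth: they slide from about 30 deg nose-down; 40 to 45 empties it
- boat_grip (a point): centre of the black grip on the boat's handle (boat x = 93.5, z = 112 mm): flat faces 14 mm apart along the boat's y, 26 mm across, 36 mm along the handle. The handle (7 x 10 mm bar) rises from boat x = 50 at the floor, raked back 22 deg. Fingers close along the boat's y, from above at any pitch (leaned back along the handle leaves most room to tip)
- rest_mat: black rubber mat fixed on the bench, the boat's place: origin on the bench; mat x -90 to 120, y -45 to 45 mm, 4 mm thick. The boat stands on it at the start, its frame nearly on the mat's frame
- plug1: brown sandstone rock-core plug, a short solid cylinder 22 mm across and 18 mm tall, about 18 g, standing on end on the bench at the start; origin at its centre, z its axis. One of 2 or 3 present out of four names (an absent one has no pose)
- plug2: brown sandstone rock-core plug, a short solid cylinder 22 mm across and 18 mm tall, about 18 g, standing on end on the bench at the start; origin at its centre, z its axis. One of 2 or 3 present out of four names (an absent one has no pose)
- plug3: brown sandstone rock-core plug, a short solid cylinder 22 mm across and 18 mm tall, about 18 g, standing on end on the bench at the start; origin at its centre, z its axis. One of 2 or 3 present out of four names (an absent one has no pose)
- plug4: brown sandstone rock-core plug, a short solid cylinder 22 mm across and 18 mm tall, about 18 g, standing on end on the bench at the start; origin at its centre, z its axis. One of 2 or 3 present out of four names (an absent one has no pose)
- sample_cups: bystander: stack of three clear cups with dark soil, 66 mm across, 119 mm tall; origin at the base. Leave alone
- wash_bottle: bystander: white bottle with red cap, 60 mm across, 160 mm tall; origin at the base. Leave alone
- bench_brush: bystander: small brush lying on the bench. Leave alone

How it is judged (in metres and radians):
On the way, in this order (a step that is already met when the one before it is completed fails the run):
1. all the plugs are in the boat, outside the mill (x of plug1 in the frame of boat between -0.055 and 0.052 m and y of plug1 in the frame of boat between -0.016 and 0.016 m and z of plug1 in the frame of boat between 0 and 0.035 m and x of plug2 in the frame of boat between -0.055 and 0.052 m and y of plug2 in the frame of boat between -0.016 and 0.016 m and z of plug2 in the frame of boat between 0 and 0.035 m and x of plug3 in the frame of boat between -0.055 and 0.052 m and y of plug3 in the frame of boat between -0.016 and 0.016 m and z of plug3 in the frame of boat between 0 and 0.035 m and x of plug4 in the frame of boat between -0.055 and 0.052 m and y of plug4 in the frame of boat between -0.016 and 0.016 m and z of plug4 in the frame of boat between 0 and 0.035 m and not (x of boat in the frame of mill between -0.06 and 0.07 m and y of boat in the frame of mill between -0.03 and 0.03 m and z of boat in the frame of mill between 0 and 0.148 m)), for 0.2 s.
2. the loaded boat is level and wholly below the mill's top plate, every plug in the boat (or already in the chamber) (x of boat in the frame of mill between -0.06 and 0.07 m and y of boat in the frame of mill between -0.03 and 0.03 m and z of boat in the frame of mill between 0 and 0.148 m and angle between boat's own z axis and vertical below 0.26 rad and ((x of plug1 in the frame of boat between -0.055 and 0.052 m and y of plug1 in the frame of boat between -0.016 and 0.016 m and z of plug1 in the frame of boat between 0 and 0.035 m) or (x of plug1 in the frame of mill between -0.09 and 0.102 m and y of plug1 in the frame of mill between -0.062 and 0.062 m and z of plug1 in the frame of mill between 0.015 and 0.15 m)) and ((x of plug2 in the frame of boat between -0.055 and 0.052 m and y of plug2 in the frame of boat between -0.016 and 0.016 m and z of plug2 in the frame of boat between 0 and 0.035 m) or (x of plug2 in the frame of mill between -0.09 and 0.102 m and y of plug2 in the frame of mill between -0.062 and 0.062 m and z of plug2 in the frame of mill between 0.015 and 0.15 m)) and ((x of plug3 in the frame of boat between -0.055 and 0.052 m and y of plug3 in the frame of boat between -0.016 and 0.016 m and z of plug3 in the frame of boat between 0 and 0.035 m) or (x of plug3 in the frame of mill between -0.09 and 0.102 m and y of plug3 in the frame of mill between -0.062 and 0.062 m and z of plug3 in the frame of mill between 0.015 and 0.15 m)) and ((x of plug4 in the frame of boat between -0.055 and 0.052 m and y of plug4 in the frame of boat between -0.016 and 0.016 m and z of plug4 in the frame of boat between 0 and 0.035 m) or (x of plug4 in the frame of mill between -0.09 and 0.102 m and y of plug4 in the frame of mill between -0.062 and 0.062 m and z of plug4 in the frame of mill between 0.015 and 0.15 m))), for 0.1 s.
3. the boat is tipped by more than 23 deg inside the mill (x of boat in the frame of mill between -0.08 and 0.09 m and y of boat in the frame of mill between -0.04 and 0.04 m and z of boat in the frame of mill between 0 and 0.16 m and angle between boat's own z axis and vertical above 0.4 rad), for 0.1 s.
At the end, for the whole second after the job is handed in: every plug lies in the mill's chamber; the boat stands upright (within 6 deg) and still on its mat (its origin -35 to 70 mm along and within 30 mm across from the mat's origin); the cover is shut to within 4 mm; the lock knob is turned to the locked notch (beyond 0.82 rad) and up again (within 2 mm) (x of plug1 in the frame of mill between -0.09 and 0.102 m and y of plug1 in the frame of mill between -0.062 and 0.062 m and z of plug1 in the frame of mill between 0.015 and 0.15 m and x of plug2 in the frame of mill between -0.09 and 0.102 m and y of plug2 in the frame of mill between -0.062 and 0.062 m and z of plug2 in the frame of mill between 0.015 and 0.15 m and x of plug3 in the frame of mill between -0.09 and 0.102 m and y of plug3 in the frame of mill between -0.062 and 0.062 m and z of plug3 in the frame of mill between 0.015 and 0.15 m and x of plug4 in the frame of mill between -0.09 and 0.102 m and y of plug4 in the frame of mill between -0.062 and 0.062 m and z of plug4 in the frame of mill between 0.015 and 0.15 m and x of boat in the frame of rest_mat between -0.035 and 0.07 m and y of boat in the frame of rest_mat between -0.03 and 0.03 m and z of boat in the frame of rest_mat between 0 and 0.01 m and angle between boat's own z axis and vertical below 0.1 rad and linear speed of boat below 0.02 m/s and value of joint mill_cover below 0.004 m and value of joint lock_turn above 0.82 rad and value of joint lock_press below 0.002 m); the robot touches nothing.
It fails at once if the lock knob is forced round between its notches without being pushed down (value of joint lock_turn between 0.34 and 0.7 rad and value of joint lock_press below 0.004 m).
It fails at once if the boat touches the mill (more than 1 N) (contact force between boat and mill above 1 N).
It fails at once if a bystander is moved by more than 30 mm (distance of any of sample_cups, wash_bottle, bench_brush from where it was at the start of the episode above 0.03 m).
Of plug1, plug2, plug3, plug4 only 2 to 3 are there at a start; the rules pass over those that are not, and their reading is None.
At some moment in a run one of plug1, plug2, plug3, plug4 may be knocked a few centimetres aside while the robot is not near it.
It also fails if it takes over 208 s, if anything falls off the work surface, if the arm or the gripper's body presses on something with over 40 N, if the wrist force passes 120 N, or if a joint passes its speed limit or range.

## Robot

A 6-joint arm with a two-finger parallel gripper is mounted at the origin on the work surface. World frame = base frame: x ahead of the robot, y to its left, z up, the work surface at z = 0. Lengths are in mm, angles in rad, forces in N, time in s.
With the tool pointing down it reaches from about 300 to 775 mm from the base axis. Payload 14.6 kg.
Tool frame: the origin (TCP) lies between the finger pads, 19 mm behind the fingertips; this is the grasp point; z points along the fingers, y is the line along which they close (so a half turn about z gives the same grasp; the last joint's range is limited). The gripper opens to 94 mm and grips with 3 to 60 N. Pads are 16 mm wide; open, the fingers measure 119 mm over their backs; the gripper's body (75 mm by 177 mm) begins 78 mm behind the grasp point.
Start: joints at [-1.305, 0.3, 1.521, -0, 1.321, -0.067], TCP at [179.673, -519.815, 224.246] pointing down, gripper open.
Joint ranges: [-3.03, 3.03], [-0.79, 2.21], [0.23, 2.52], [-1.04, 4.18], [0, 3.07], [-2.55, 2.55]. Speed limits (rad/s): [2.22, 2.22, 2.57, 3.14, 3.14, 3.14].

## Interface

Orientations are given as [roll, pitch, yaw] about the fixed x, y, z axes, in that order (R = Rz(yaw) Ry(pitch) Rx(roll)).
In Python, from cell import telemetry, eyes, manip gives the robot as it stands.
- The arm moves only by the tool play_rows, never from a script. Its arguments are lists of equal length, an entry for each row: "translation": the shift along the world's x, y, z in m, a list of three; "yaw": the turn about the world's z in rad. A call has 1 to 12 rows; each row is the pose to reach, as a shift and turn from the pose commanded when the call began; what a row does not reach only later rows make up. A row lasts 1/8 s, in which the tool goes at most 62.5 mm and 10.7 degrees, less where a joint would pass 70% of its speed; a pose out of reach is approached as far as the arm can. A call with a gripper value outside its range is refused whole. "hand" is the opening, from 0 (shut) to 1 (fully open), set as the call begins (left out, the last holds). The fingers move at their own pace and stop on an object; "force" is the grip in N (left out, the last holds). Time passes only in rows, so rows that repeat a pose let the fingers close. It gives the time, the measured TCP pose, the force, the opening and the grip force at its end, in the units of the state.
- telemetry.read_state(): the state, without advancing time (a new reading comes with each control period).
- eyes.camera(name): name is "side" or "top" or "wrist"; returns a dict with "pixels" (400x640x3 uint8, red, green, blue), "fx", "fy", "cx", "cy" (pixels), "cam_to_world" (4x4, takes a point from camera to world coordinates); the wrist camera has in their place "T_tool_cam" (4x4, takes a point from camera to tool coordinates, whose origin is the TCP and whose axes are the flange's). Camera axes: x right, y up, looking along -z (the intrinsics and any distortion apply to the point x, -y, -z); pixel columns grow to the right and rows downward; lengths in mm; the calibration is good to about 2 mm. A picture is of the moment at which its call begins: read the wrist's pose just before it. There is no depth.
- manip.sign_off(): hands the job in; it is judged then, once.
The state is a dict: "clock": time; "joints": joint angles; "qd": joint speeds; "effort": joint torques, N m; "eef_pos": TCP position; "eef_rot": TCP orientation; "wrist_force": force on the tool from outside, world axes, zero at the start; "moment": the same for the moment, N m; "finger_gap": finger opening in mm; "finger_force": force on a finger pad.
Only numpy, scipy, OpenCV 4.12 (cv2) and the standard library are available. Lean on these libraries where they do the work, as an engineer would, in place of code of your own. Each camera call takes 0.05 s, during which the arm holds its last target. There are 200 camera calls.

## Working session

There is one attempt and no reset: what is moved stays moved. The work goes in short steps, Python scripts to look and compute and a tool call to move; the robot and the scene stay as the last step left them, time stands still between calls to the robot, and variables do not carry over. Pictures are saved under pics/ and viewed, at most 14 in all, crops included, and the job is handed in when it is done.

Besides the shell and the picture viewer there is one more tool, called after "Request:" as name([rows], argument=value, ...), one row to a line, values as JSON. play_rows: Moves the arm, as the interface text tells. Its arguments: {"type":"object","properties":{"translation":{"type":"array","items":{"type":"array","items":{"type":"number"}}},"yaw":{"type":"array","items":{"type":"number"}},"hand":{"type":"number"},"force":{"type":"number"}},"required":["translation","yaw"]}

```bash
ls; mkdir -p pics
cat > h.py <<'E'
import numpy as np, cv2
from scipy.spatial.transform import Rotation as Rn
from cell import telemetry, eyes, manip
def ray(c,u,v,T):
    d=np.array([(u-c['cx'])/c['fx'],-(v-c['cy'])/c['fy'],-1.0]); return T[:3,3],T[:3,:3]@d
def onz(c,u,v,z,T=None):
    T=np.array(c['cam_to_world']) if T is None else T
    o,d=ray(c,u,v,T); return o+d*(z-o[2])/d[2]
def proj(c,p,T=None):
    T=np.array(c['cam_to_world']) if T is None else T
    q=np.linalg.inv(T)@np.append(p,1); return c['cx']+c['fx']*q[0]/-q[2], c['cy']-c['fy']*q[1]/-q[2]
def snap(name,file=None):
    s=telemetry.read_state(); c=eyes.camera(name); p=np.array(c['pixels'])
    if name=='wrist':
        W=np.eye(4); W[:3,:3]=Rn.from_euler('xyz',s['eef_rot']).as_matrix(); W[:3,3]=s['eef_pos']
        c['cam_to_world']=W@np.array(c['T_tool_cam'])
    if file: cv2.imwrite('pics/'+file,p[:,:,::-1])
    return c,p
E
python3 - <<'E'
from h import *
for n in ['top','side','wrist']:
    c,p=snap(n,n+'0.png'); print(n,[k for k in c if k!='pixels'],c['fx'],c['cx'],c['cy'],np.round(c['cam_to_world'],3).tolist())
print(telemetry.read_state())
E
```

```text
pics
top ['fx', 'fy', 'cx', 'cy', 'cam_to_world'] 517.5118091685154 314.88657825363873 197.2624181143858 [[0.005, 0.997, -0.083, 438.533], [-1.0, 0.005, 0.002, -71.002], [0.003, 0.083, 0.997, 1567.859], [0.0, 0.0, 0.0, 1.0]]
side ['fx', 'fy', 'cx', 'cy', 'cam_to_world'] 386.50407954547984 318.01370894055384 192.37670537460303 [[0.959, 0.229, -0.169, 417.804], [-0.285, 0.751, -0.595, -564.265], [-0.009, 0.619, 0.785, 831.672], [0.0, 0.0, 0.0, 1.0]]
wrist ['fx', 'fy', 'cx', 'cy', 'T_tool_cam', 'cam_to_world'] 288.32711788997347 323.5461644254416 199.8094763986395 [[0.328, 0.916, 0.232, 247.761], [-0.945, 0.318, 0.08, -497.286], [-0.0, -0.246, 0.969, 383.454], [0.0, 0.0, 0.0, 1.0]]
{'clock': 0.15, 'joints': array([-1.30461334e+00,  3.00339153e-01,  1.52141895e+00, -1.00241149e-05,
        1.32072447e+00, -6.65689982e-02]), 'qd': array([ 4.71502931e-04, -1.41952136e-03, -4.16071578e-03,  2.29173649e-04,
       -6.88070877e-05,  1.23364065e-03]), 'effort': array([ 3.66508451e-03, -5.31953573e+01, -3.52817988e+01,  7.09247938e-02,
        2.36230041e-02, -6.24561676e-05]), 'eef_pos': array([ 179.61770804, -519.65015591,  223.82729506]), 'eef_rot': array([-3.14070406e+00, -4.95089138e-05,  3.32754446e-01]), 'wrist_force': array([ 1.0234822 ,  0.39153934, -0.13502619]), 'moment': array([0.03368026, 0.02325525, 0.01659194]), 'finger_force': 0.0, 'finger_gap': 93.7252155660897}
```

View pics/top0.png

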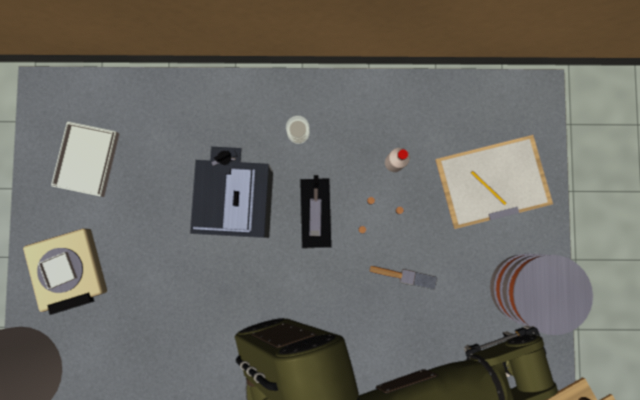

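View pics/side0.png

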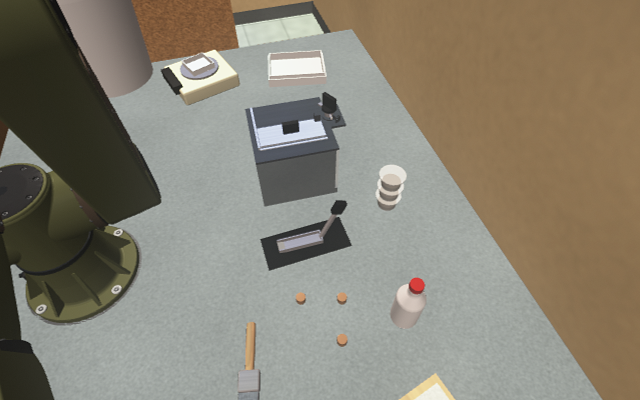

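Run:
```python
from h import *
c,p=snap('top'); d,q=snap('side')
for cc,im,n in((c,p,'top'),(d,q,'side')):
    m=cv2.inRange(cv2.cvtColor(im,cv2.COLOR_RGB2HSV),(5,100,90),(18,255,255))
    k,_,st,ce=cv2.connectedComponentsWithStats(m)
    for i in range(1,k):
        if 12<st[i,4]<200: print(n,st[i].tolist(),np.round(onz(cc,*ce[i],9 if n=='side' else 14),1))
a=p[130:260,180:340]; b=q[80:280,230:420]
cv2.imwrite('pics/t1.png',cv2.resize(a[:,:,::-1],None,fx=4.9,fy=4.6,interpolation=cv2.INTER_CUBIC)[:598])
cv2.imwrite('pics/s1.png',cv2.resize(b[:,:,::-1],None,fx=3,fy=3,interpolation=cv2.INTER_CUBIC))
```

```text
top [419, 0, 12, 6, 41] [1178.  -412.1   14. ]
top [369, 9, 9, 5, 20] [1150.5 -251.8   14. ]
top [624, 14, 12, 7, 32] [ 1135.2 -1049.5    14. ]
top [368, 197, 6, 7, 35] [ 560.9 -242.1   14. ]
top [396, 207, 7, 7, 39] [ 531.8 -328.3   14. ]
top [359, 226, 7, 7, 35] [ 473.3 -216.5   14. ]
top [496, 263, 12, 49, 136] [ 306.9 -626.3   14. ]
top [509, 265, 13, 53, 179] [ 297.  -666.2   14. ]
top [370, 266, 32, 12, 185] [ 347.5 -285.5   14. ]
top [602, 395, 12, 5, 40] [ -14.4 -935.5   14. ]
side [468, 186, 4, 8, 14] [991.5 -49.6   9. ]
side [469, 200, 7, 10, 13] [971.5 -97.6   9. ]
side [478, 214, 8, 10, 13] [ 971.4 -144.1    9. ]
side [486, 225, 8, 11, 18] [ 972.  -181.2    9. ]
side [500, 235, 7, 8, 17] [ 992.1 -211.4    9. ]
side [296, 293, 9, 11, 74] [ 472.2 -216.2    9. ]
side [338, 293, 8, 11, 75] [ 560.2 -242.6    9. ]
side [337, 334, 10, 12, 88] [ 531.4 -328.8    9. ]
```

View pics/t1.png

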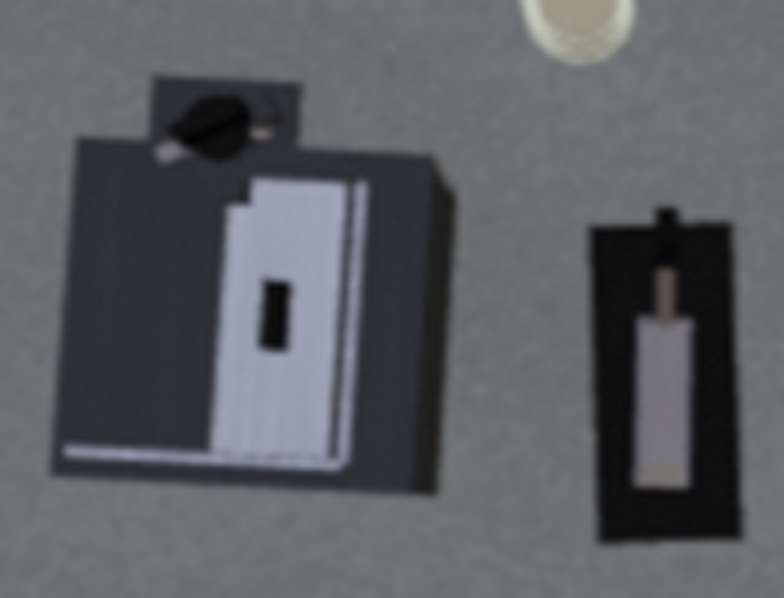

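View pics/s1.png

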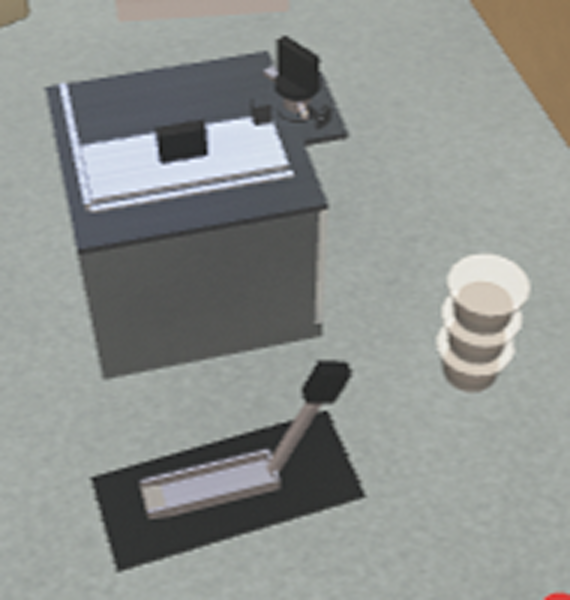

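Run:
```python
from h import *
c,_=snap('top'); d,_=snap('side')
t=lambda x,y,z:onz(c,180+(x+.5)/4.9-.5,130+(y+.5)/4.6-.5,z)[:2]
s=lambda x,y,z:onz(d,230+(x+.5)/3-.5,80+(y+.5)/3-.5,z)[:2]
def fit(A,B):
    A=np.array(A,float);B=np.array(B,float);M=np.column_stack
    a=A-A.mean(0);b=B-B.mean(0);th=np.arctan2((a[:,0]*b[:,1]-a[:,1]*b[:,0]).sum(),(a*b).sum())
    R=np.array([[np.cos(th),-np.sin(th)],[np.sin(th),np.cos(th)]]);o=B.mean(0)-R@A.mean(0)
    return th,o,np.round(B-(A@R.T+o),1).tolist(),R
P=[(-95,125),(-95,-75),(107,-75),(107,125)]
th,o,r,R=fit(P,[t(52,474,170),t(412,491,170),t(434,157,170),t(78,140,170)]);print('mill top',th,o,r)
ths,os,r,_=fit(P[:3],[s(47,88,170),s(80,250,170),s(326,207,170)]);print('mill side',ths,os,r)
print('fin top', R.T@(t(275,315,199)-o), t(275,315,199))
print('fin side', R.T@(s(183,125,204)-o))
print('knob top',R.T@(t(212,128,234)-o),t(212,128,234))
Q=[(-90,45),(-90,-45),(120,-45),(120,45)]
th,o,r,R=fit(Q,[t(600,543,4),t(742,538,4),t(732,222,4),t(590,228,4)]);print('mat top',th,o,r)
th2,o2,r,_=fit(Q,[s(93,478,4),s(119,570,4),s(364,495,4),s(327,413,4)]);print('mat side',th2,o2,r)
B=[(-57,16),(-57,-16),(52,-16),(52,16)]
th3,o3,r,R3=fit(B,[t(634,488,18),t(690,488,18),t(693,318,18),t(637,318,18)]);print('boat top',th3,o3,r, R3@[93.5,0]+o3)
print('grip side',s(326,381,116),'top',t(667,235,116))
```

```text
mill top -0.04670533765929038 [545.07581906 132.53187704] [[2.0, -0.9], [2.4, 1.0], [-2.0, 0.8], [-2.3, -0.9]]
mill side -0.0568078471923459 [544.8211845  131.41358718] [[0.0, -0.6], [2.5, 0.4], [-2.5, 0.2]]
fin top [4.45946209 3.41781313] [549.68999021 135.73775809]
fin side [6.76498628 8.42171675]
knob top [106.03790338  38.25770699] [652.78427809 165.79712844]
mat top 0.03665754186895093 [507.72920985 -77.41594743] [[0.9, -1.2], [1.3, 1.6], [-0.5, 0.7], [-1.7, -1.1]]
mat side 0.033618959522453376 [507.29725776 -78.54771855] [[1.5, -0.5], [1.5, 0.7], [-1.4, 1.8], [-1.6, -2.0]]
boat top -0.009961836226622212 [510.85347726 -75.39251107] [[-1.1, 1.2], [-0.6, -1.0], [1.1, -1.3], [0.6, 1.1]] [604.34883791 -76.32392736]
grip side [604.79881762 -75.31158507] top [606.91584033 -76.56843922]
```

Request:
play_rows([
  [0.02,0.04,0.04],
  [0.06,0.1,0.07],
  [0.09,0.16,0.08],
  [0.12,0.22,0.08],
  [0.15,0.28,0.08],
  [0.18,0.33,0.08],
  [0.21,0.39,0.08],
  [0.24,0.45,0.08],
  [0.27,0.5,0.08],
  [0.31,0.56,0.08],
  [0.34,0.62,0.08],
  [0.37,0.656,0.08],
], yaw=[-0.03,-0.06,-0.1,-0.13,-0.16,-0.2,-0.23,-0.26,-0.3,-0.33,-0.36,-0.383], hand=0.5)

```text
clock: 1.85
eef_pos: [534.5, 115.4, 304.5]
eef_rot: [-3.142, -0.001, -0.051]
wrist_force: [0.6, -1.0, 1.4]
finger_gap: 47.0
finger_force: 0.0
```

Request:
play_rows([
  [0.0,0.0,-0.01],
  [0.0,0.0,-0.01],
], yaw=[0,0])

```text
clock: 2.1
eef_pos: [533.4, 112.8, 293.2]
eef_rot: [3.141, 0.002, -0.05]
wrist_force: [-0.2, -0.2, 0.1]
finger_gap: 46.9
finger_force: 0.0
```

Run:
```python
from h import *
c,p=snap('wrist','w1.png'); s=telemetry.read_state(); print(s['eef_pos'],s['eef_rot'])
```

```text
[533.459149   112.40997813 294.15436995] [ 3.14134843e+00  5.90376653e-04 -5.06572745e-02]
```

View pics/w1.png

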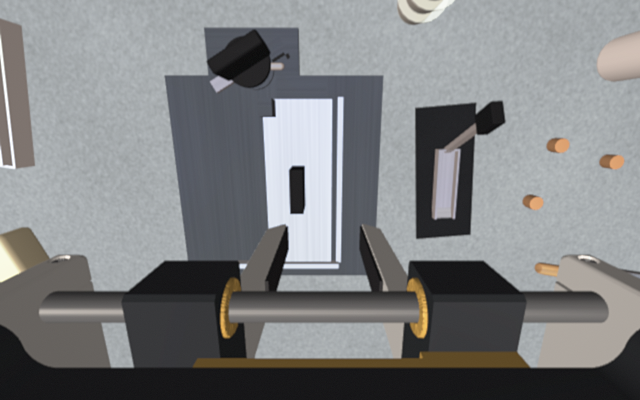

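```bash
cat >> h.py <<'E'
def big(p,x0,y0,x1,y1,f,file):
    cv2.imwrite('pics/'+file,cv2.resize(p[y0:y1,x0:x1,::-1],None,fx=f,fy=f,interpolation=cv2.INTER_CUBIC))
E
python3 - <<'E'
from h import *
c,p=snap('wrist')
big(p,150,20,410,220,3,'w1b.png')
for u,v in((166,76),(383,76),(205,28),(298,28)): print(u,v,onz(c,u,v,170)[:2])
print('cam',np.array(c['cam_to_world'])[:3,3])
E
```

```text
166 76 [657.42503259 249.6035194 ]
383 76 [647.67843213  51.21553606]
205 28 [694.80429262 208.06138131]
298 28 [690.79605414 126.17065202]
cam [605.45401909 108.19475227 453.79628571]
```

View pics/w1b.png

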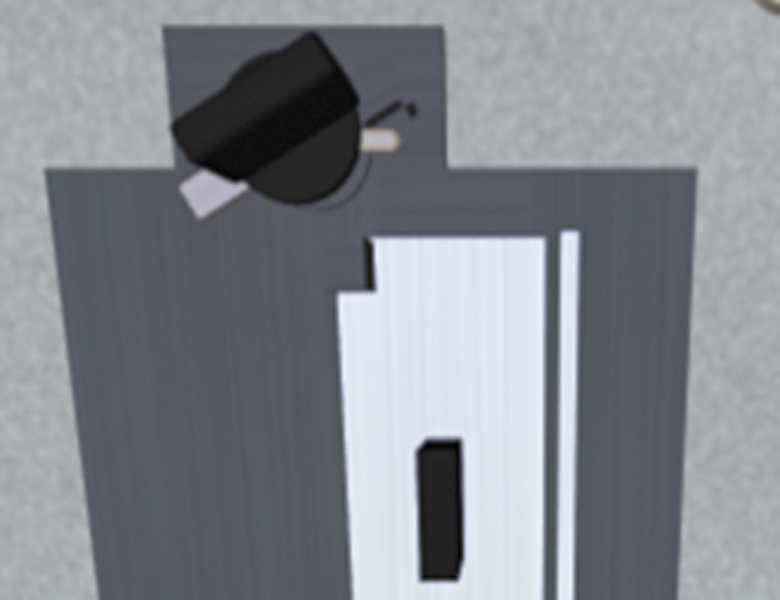

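Run:
```python
from h import *
c,p=snap('wrist')
o=np.array([544.7,130.8]);a=-.049;R=np.array([[np.cos(a),-np.sin(a)],[np.sin(a),np.cos(a)]])
f=lambda x,y,z:onz(c,150+(x+.5)/3-.5,20+(y+.5)/3-.5,z)[:2]
for n,q in dict(fin=f(437,516,204),finfar=f(437,452,204),finnear=f(437,580,204),coverR=f(545,238,175),coverL=f(337,293,175),knobA=f(240,85,234),k1=f(172,125,234),k2=f(315,32,234),k3=f(357,100,234),k4=f(240,182,234)).items(): print(n,q.round(1),(R.T@(q-o)).round(1))
m=cv2.inRange(cv2.cvtColor(p,cv2.COLOR_RGB2HSV),(5,100,90),(18,255,255))
k,_,st,ce=cv2.connectedComponentsWithStats(m)
for i in range(1,k):
    if 60<st[i,4]<500: print(st[i].tolist(),np.round(onz(c,*ce[i],10),1))
```

```text
fin [550.9 135.5] [6. 5.]
finfar [569.9 134.1] [25.1  4.5]
finnear [531.2 136.9] [-13.8   5.5]
coverR [629.9  99.2] [ 86.6 -27.4]
coverL [616.9 164.4] [70.5 37.1]
knobA [661.8 170.2] [115.1  45.1]
k1 [654.1 187.2] [106.5  61.7]
k2 [672.  151.7] [126.1  27.1]
k3 [657.3 143.4] [111.9  18.1]
k4 [640.9 172.9] [94.1 46.8]
[546, 139, 22, 14, 242] [ 561.2 -244.6   10. ]
[599, 155, 23, 14, 252] [ 532.1 -330.8   10. ]
[522, 196, 20, 13, 201] [ 473.4 -218.2   10. ]
[535, 263, 23, 13, 214] [ 353.9 -257.6   10. ]
[261, 359, 88, 2, 89] [192.  162.9  10. ]
```

Request:
play_rows([
  [0.017,0.023,-0.03],
  [0.017,0.023,-0.06],
  [0.017,0.023,-0.088],
  [0.017,0.023,-0.096],
  [0.017,0.023,-0.096],
], yaw=[0.0,0.0,0.0,0.0,0.0])

```text
clock: 2.88
eef_pos: [551.1, 135.7, 199.1]
eef_rot: [-3.141, -0.001, -0.051]
wrist_force: [-0.3, -0.7, -0.0]
finger_gap: 47.0
finger_force: 0.0
```

Request:
play_rows([
  [0,0,0],
  [0,0,0],
  [0,0,0],
], yaw=[0,0,0], hand=0.0, force=20)

```text
clock: 3.25
eef_pos: [551.0, 136.2, 198.7]
eef_rot: [-3.141, -0.001, -0.05]
wrist_force: [-0.0, -0.3, 0.4]
finger_gap: 20.6
finger_force: 0.0
```

Request:
play_rows([
  [0,0,0],
  [0,0,0],
  [0,0,0],
], yaw=[0,0,0])

```text
clock: 3.62
eef_pos: [551.0, 136.3, 198.4]
eef_rot: [-3.141, -0.0, -0.05]
wrist_force: [-0.9, 0.6, 2.3]
finger_gap: 12.1
finger_force: 20.0
```

Request:
play_rows([
  [0.0,0.008,0],
  [0.001,0.02,0],
  [0.002,0.035,0],
  [0.002,0.05,0],
  [0.003,0.062,0],
  [0.004,0.07,0],
  [0.004,0.074,0],
  [0.004,0.074,0],
], yaw=[0,0,0,0,0,0,0,0])

```text
clock: 4.62
eef_pos: [554.7, 211.4, 198.4]
eef_rot: [-3.141, 0.0, -0.049]
wrist_force: [-1.6, 2.0, 5.3]
finger_gap: 11.8
finger_force: 20.0
```

Request:
play_rows([
  [0,0,0],
  [0,0,0],
  [0,0,0.03],
  [0,0,0.09],
], yaw=[0,0,0,0], hand=0.5)

```text
clock: 5.12
eef_pos: [554.1, 210.0, 287.0]
eef_rot: [3.14, 0.005, -0.05]
wrist_force: [0.3, 0.5, 1.0]
finger_gap: 46.0
finger_force: 0.0
```

Run:
```python
from h import *
c,p=snap('wrist'); s=telemetry.read_state(); print(s['eef_pos'],s['eef_rot'])
big(p,140,0,540,280,2,'w2.png')
```

```text
[555.82531825 210.59933801 297.36149664] [-3.13868352 -0.00772254 -0.05021044]
```

View pics/w2.png

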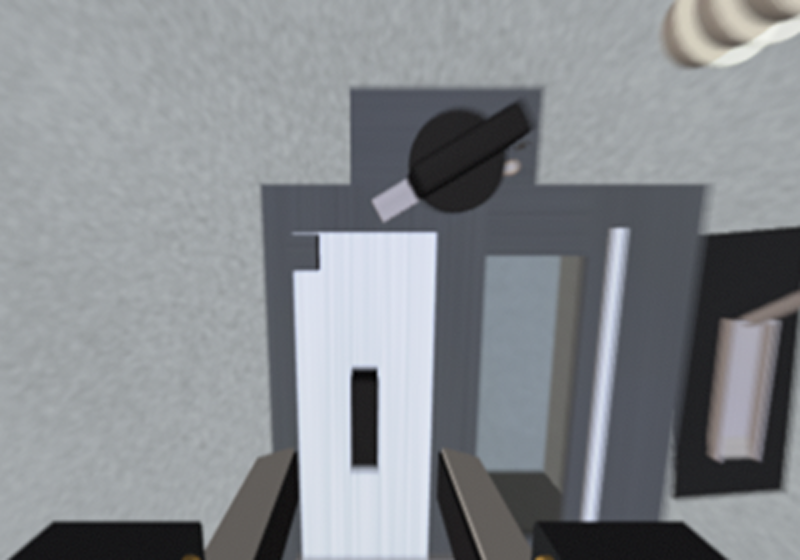

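Run:
```python
from h import *
c,p=snap('wrist'); print(telemetry.read_state()['eef_pos'])
o=np.array([544.7,130.8]);a=-.049;R=np.array([[np.cos(a),-np.sin(a)],[np.sin(a),np.cos(a)]])
f=lambda x,y,z:onz(c,140+(x+.5)/2-.5,(y+.5)/2-.5,z)[:2]
for n,q in dict(disc=f(456,161,201),b1=f(518,103,234),b2=f(410,172,234),b3=f(530,127,234),b4=f(416,197,234),sFL=f(486,255,170),sFR=f(582,256,170),edgeL=f(262,185,170),edgeR=f(705,185,170),fin=f(364,420,204)).items(): print(n,q.round(1),(R.T@(q-o)).round(1))
```

```text
[556.15188311 210.70640921 294.53977538]
disc [664.2 167.8] [117.5  42.8]
b1 [677.5 150.5] [131.6  26.2]
b2 [656.4 189.5] [108.7  64.1]
b3 [669.4 146.2] [123.8  21.4]
b4 [647.7 187.5] [100.1  61.7]
sFL [625.5 149.2] [79.8 22.4]
sFR [622.8 102.9] [ 79.4 -24. ]
edgeL [662.7 254.5] [111.8 129.3]
edgeR [652.5  46.5] [111.8 -79. ]
fin [555.2 211.6] [ 6.5 81.2]
```

Request:
play_rows([
  [0.005,-0.04,0],
  [0.01,-0.1,0],
  [0.02,-0.16,0],
  [0.03,-0.22,-0.02],
  [0.03,-0.27,-0.04],
  [0.03,-0.286,-0.06],
  [0.03,-0.286,-0.06],
  [0.03,-0.286,-0.06],
], yaw=[0.01,0.02,0.03,0.04,0.05,0.05,0.05,0.05])

```text
clock: 6.22
eef_pos: [585.2, -75.0, 229.0]
eef_rot: [-3.142, -0.001, 0.0]
wrist_force: [-0.5, 0.6, 0.6]
finger_gap: 47.3
finger_force: 0.0
```

Run:
```python
from h import *
c,p=snap('wrist'); s=telemetry.read_state(); print(s['eef_pos'],s['eef_rot'])
big(p,200,40,480,260,2.7,'w3.png')
```

```text
[585.23846449 -74.81933411 229.19419535] [ 3.14147274e+00 -1.23851423e-03  8.92827914e-04]
```

View pics/w3.png

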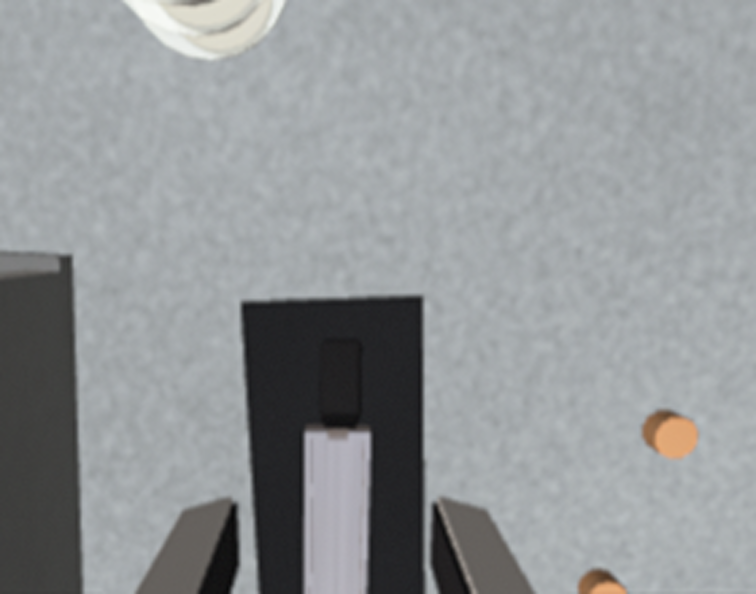

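Run:
```python
from h import *
c,p=snap('wrist')
f=lambda x,y,z:onz(c,200+(x+.5)/2.7-.5,40+(y+.5)/2.7-.5,z)[:2].round(1)
print('grip far L,R (z~131?)',f(321,342,130),f(361,342,130),'near',f(321,415,134),f(361,415,134))
print('walls z18', f(304,432,18),f(371,432,18),f(302,590,18),f(368,590,18))
print('mat', f(242,302,4),f(421,296,4),f(260,590,4),f(424,590,4))
```

```text
grip far L,R (z~131?) [622.9 -71.3] [622.9 -84.6] near [598.8 -71.3] [598.9 -84.8]
walls z18 [563.8 -61.1] [563.8 -94. ] [479.4 -59.4] [479.5 -93.6]
mat [625.8 -30.7] [ 628.9 -118.2] [472.7 -36.3] [ 472.8 -124.4]
```

Request:
play_rows([
  [0.02,-0.003,-0.03],
  [0.02,-0.003,-0.07],
  [0.02,-0.003,-0.1],
  [0.02,-0.003,-0.111],
  [0.02,-0.003,-0.111],
], yaw=[-0.012,-0.012,-0.012,-0.012,-0.012], hand=0.5)

```text
clock: 6.95
eef_pos: [605.2, -78.4, 117.8]
eef_rot: [3.142, -0.0, -0.012]
wrist_force: [0.3, 0.9, 0.8]
finger_gap: 47.2
finger_force: 0.0
```

Request:
play_rows([
  [0,0,0],
  [0,0,0],
  [0,0,0],
  [0,0,0],
  [0,0,0],
  [0,0,0],
], yaw=[0,0,0,0,0,0], hand=0.0, force=50)

```text
clock: 7.7
eef_pos: [605.0, -78.9, 117.6]
eef_rot: [3.142, -0.001, -0.012]
wrist_force: [0.6, -0.4, 3.4]
finger_gap: 13.5
finger_force: 50.0
```

Request:
play_rows([
  [0,0,0.01],
  [0,0,0.04],
  [0,0,0.09],
  [0,0,0.12],
  [0,0,0.13],
  [0,0,0.13],
  [0,0,0.13],
  [0,0,0.13],
], yaw=[0,0,0,0,0,0,0,0])

```text
clock: 8.7
eef_pos: [604.7, -78.8, 246.1]
eef_rot: [-3.141, 0.002, -0.012]
wrist_force: [0.4, 0.3, -0.8]
finger_gap: 13.8
finger_force: 50.0
```

Run:
```python
from h import *
c,p=snap('side'); s=telemetry.read_state(); print(s['eef_pos'],s['eef_rot'])
big(p,220,60,480,320,2.2,'s2.png')
```

```text
[604.72407815 -78.78756617 246.30254411] [-3.14134439e+00  1.41532214e-03 -1.22146891e-02]
```

View pics/s2.png

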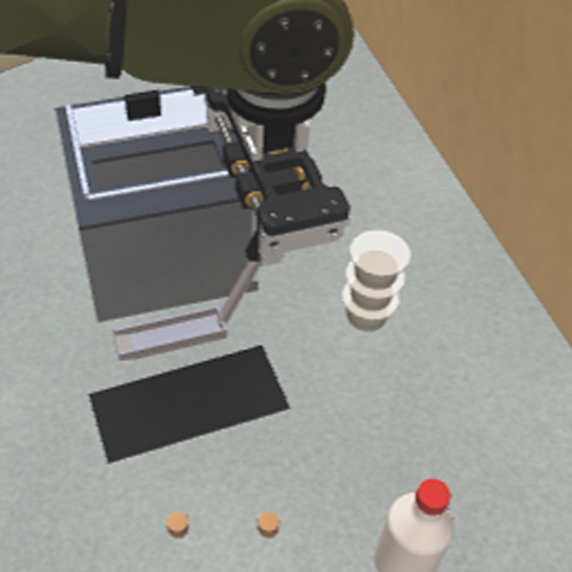

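```bash
cat >> h.py <<'E'
def tilt(Y,box=(0,0,640,400),w=None):
    c,p=snap('side'); q=p.astype(int)
    m=((q[:,:,0]-q[:,:,1]>=3)&(q[:,:,2]-q[:,:,0]>-30)&(q.sum(2)>250)).astype(np.uint8)
    z=np.zeros_like(m); z[box[1]:box[3],box[0]:box[2]]=1; m=cv2.morphologyEx(m*z,cv2.MORPH_OPEN,np.ones((2,2)))
    k,l,st,ce=cv2.connectedComponentsWithStats(m); i=1+np.argmax(st[1:,4])
    v,u=np.nonzero(l==i); T=np.array(c['cam_to_world']); P=[]
    for a,b in zip(u,v):
        o,d=ray(c,a,b,T); P.append((o+d*(Y-o[1])/d[1])[[0,2]])
    P=np.array(P); e=np.linalg.eigh(np.cov(P.T))[1][:,1]
    print('area',st[i].tolist(),'ang deg',round(np.degrees(np.arctan2(e[1],e[0])),1),'x',P[:,0].min().round(),P[:,0].max().round(),'z',P[:,1].min().round(),P[:,1].max().round())
    return p
E
python3 - <<'E'
from h import *
tilt(-78,(265,180,345,235)); s=telemetry.read_state(); print(s['moment'],s['wrist_force'])
E
```

```text
area [273, 181, 66, 44, 562] ang deg -155.6 x 455.0 600.0 z 106.0 216.0
[ 0.02355672 -0.07779253 -0.01844262] [-0.1322411   0.39218147 -1.30301849]
```

Request:
play_rows([
  [0,0,0],
  [0,0,0],
  [0,0,0],
  [0,0,0],
], yaw=[0,0,0,0], force=15)

```text
clock: 9.3
eef_pos: [604.9, -78.8, 247.3]
eef_rot: [3.142, -0.0, -0.012]
wrist_force: [-0.5, 0.1, -1.3]
finger_gap: 13.9
finger_force: 15.0
```

Run:
```python
from h import *
tilt(-78,(265,180,355,255)); s=telemetry.read_state(); print(s['moment'],s['wrist_force'])
```

```text
area [273, 181, 66, 44, 567] ang deg -156.0 x 454.0 600.0 z 107.0 216.0
[ 0.04663989 -0.1406085   0.04961516] [-0.52057881  0.28322548 -1.18298604]
```

Request:
play_rows([
  [0,0,0],
  [0,0,0],
  [0,0,0],
  [0,0,0],
], yaw=[0,0,0,0], force=8)

```text
clock: 9.85
eef_pos: [604.9, -78.8, 247.2]
eef_rot: [-3.142, -0.0, -0.012]
wrist_force: [0.5, -0.5, -1.4]
finger_gap: 14.0
finger_force: 8.0
```

Run:
```python
from h import *
p=tilt(-78,(265,180,355,255)); s=telemetry.read_state(); print(s['moment'],s['wrist_force'])
big(p,220,60,480,320,2.2,'s3.png')
```

```text
area [273, 181, 66, 44, 565] ang deg -155.7 x 455.0 600.0 z 107.0 216.0
[-0.01122136 -0.10804403 -0.01658254] [-0.23356839  0.16821363 -1.21952122]
```

Request:
play_rows([
  [0,0,0],
  [0,0,0],
  [0,0,0],
], yaw=[0,0,0], force=5)

```text
clock: 10.28
eef_pos: [604.9, -78.8, 247.2]
eef_rot: [-3.142, -0.0, -0.012]
wrist_force: [0.2, -0.7, -2.0]
finger_gap: 13.9
finger_force: 5.0
```

Run:
```python
from h import *
tilt(-78,(265,180,355,255))
```

```text
area [307, 181, 44, 51, 384] ang deg 58.2 x 529.0 633.0 z 48.0 208.0
```

Request:
play_rows([
  [0,0,0],
  [0,0,0],
  [0,0,0],
], yaw=[0,0,0], force=3)

```text
clock: 10.7
eef_pos: [604.9, -78.8, 247.3]
eef_rot: [3.142, -0.0, -0.012]
wrist_force: [-0.3, -0.3, -1.3]
finger_gap: 13.9
finger_force: 3.0
```

Run:
```python
from h import *
p=tilt(-78,(265,180,355,255))
```

```text
area [308, 181, 42, 41, 217] ang deg -135.1 x 531.0 629.0 z 92.0 208.0
```

Run:
```python
from h import *
c,p=snap('side'); big(p,220,60,480,320,2.2,'s4.png'); print(telemetry.read_state()['clock'])
```

```text
10.8
```

View pics/s4.png

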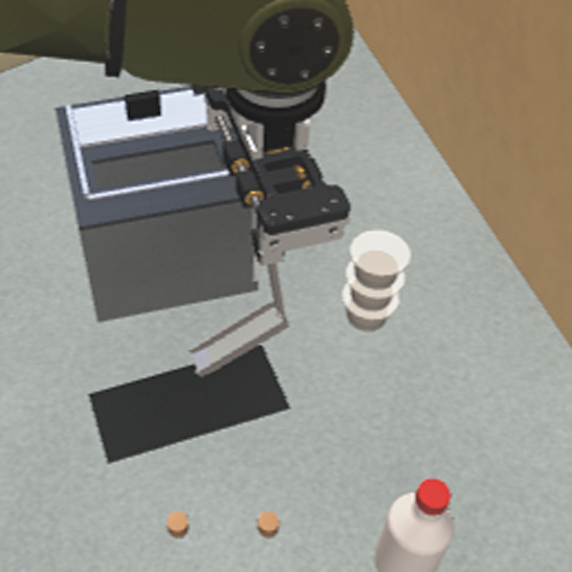

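```bash
cat >> h.py <<'E'
def ony(c,u,v,Y):
    o,d=ray(c,u,v,np.array(c['cam_to_world'])); return (o+d*(Y-o[1])/d[1]).round(1)
E
python3 - <<'E'
from h import *
c,p=snap('side')
g=lambda x,y,Y:ony(c,220+(x+.5)/2.2-.5,60+(y+.5)/2.2-.5,Y)
print(g(203,376,-94),g(288,327,-94),g(193,353,-62),g(273,306,-62))
E
```

```text
[535.8 -94.   73.9] [627.5 -94.  125. ] [533.7 -62.   72.7] [622.3 -62.  122.2]
```

Request:
play_rows([
  [-0.03,0,0],
  [-0.05,0,0],
  [-0.06,0,0],
  [-0.062,0,0],
], yaw=[0,0,0,0])

```text
clock: 11.35
eef_pos: [542.9, -78.8, 247.5]
eef_rot: [3.142, -0.0, -0.012]
wrist_force: [-0.3, 0.6, -0.8]
finger_gap: 14.3
finger_force: 3.0
```

```bash
cat >> h.py <<'E'
def nose(x,Y,file=None):
    "bright boat mask in side view, rows; least-squares line of the lower edge on plane Y-16"
    c,p=snap('side',file); return c,p
E
python3 - <<'E'
from h import *
p=tilt(-78,(255,188,355,260)); big(p,220,60,480,320,2.2,'s5.png'); print(telemetry.read_state()['eef_pos'])
E
```

```text
area [292, 189, 41, 49, 666] ang deg 60.5 x 493.0 589.0 z 36.0 202.0
[543.0025117  -78.82114546 247.43425366]
```

View pics/s5.png

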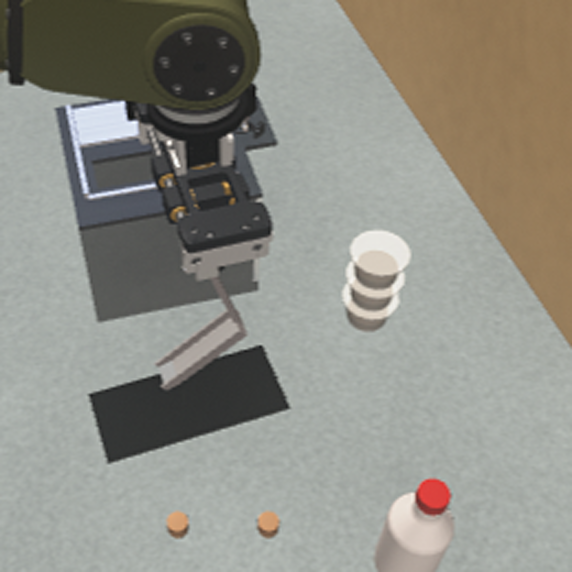

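Run:
```python
from h import *
c,p=snap('side')
g=lambda x,y,Y:ony(c,220+(x+.5)/2.2-.5,60+(y+.5)/2.2-.5,Y)
a,b=g(169,388,-94),g(243,331,-94); print(a,b,np.degrees(np.arctan2(b[2]-a[2],b[0]-a[0])), np.linalg.norm(a-b))
def bottom():
    pass
```

```text
[498.5 -94.   67.6] [578.9 -94.  137.7] 41.08486560120478 106.66850519248872
```

Request:
play_rows([
  [-0.015,0,-0.015],
  [-0.03,0,-0.035],
  [-0.04,0,-0.045],
  [-0.045,0,-0.053],
  [-0.045,0,-0.053],
], yaw=[0,0,0,0,0])

```text
clock: 12.08
eef_pos: [498.0, -78.8, 193.9]
eef_rot: [-3.141, 0.001, -0.012]
wrist_force: [0.7, 0.6, -1.1]
finger_gap: 13.7
finger_force: 3.0
```

Request:
play_rows([
  [0,0,-0.005],
  [0,0,-0.009],
  [0.009,0,-0.012],
  [0.018,0,-0.0145],
  [0.028,0,-0.0185],
  [0.039,0,-0.023],
  [0.049,0,-0.0285],
  [0.059,0,-0.034],
  [0.068,0,-0.041],
  [0.077,0,-0.048],
  [0.085,0,-0.055],
  [0.093,0,-0.0615],
], yaw=[0,0,0,0,0,0,0,0,0,0,0,0])

```text
clock: 13.58
eef_pos: [591.3, -78.8, 132.1]
eef_rot: [-3.142, 0.0, -0.012]
wrist_force: [0.4, 0.6, -0.8]
finger_gap: 13.8
finger_force: 3.0
```

Request:
play_rows([
  [0.008,0,-0.007],
  [0.014,0,-0.014],
  [0.015,0,-0.016],
  [0.015,0,-0.017],
  [0.015,0,-0.017],
], yaw=[0,0,0,0,0])

```text
clock: 14.2
eef_pos: [606.0, -78.8, 116.1]
eef_rot: [3.142, -0.001, -0.012]
wrist_force: [2.0, 1.6, 3.7]
finger_gap: 14.3
finger_force: 3.0
```

Run:
```python
from h import *
p=tilt(-78,(265,180,360,290)); big(p,220,60,480,320,2.2,'s6.png'); print(telemetry.read_state()['eef_pos'])
```

```text
area [279, 210, 82, 44, 585] ang deg -152.7 x 456.0 661.0 z -29.0 108.0
[605.95116874 -78.80272609 116.15470916]
```

Request:
play_rows([
  [0,0,0],
  [0,0,0],
  [0,0,0.02],
  [0,0,0.06],
  [-0.02,-0.05,0.06],
  [-0.04,-0.1,0.05],
  [-0.045,-0.15,0.03],
  [-0.045,-0.164,0.0],
  [-0.045,-0.164,0.0],
  [-0.045,-0.164,0.0],
], yaw=[0,0,0,0,0,0,0,0,0,0], hand=0.5, force=20)

```text
clock: 15.5
eef_pos: [561.3, -242.2, 116.8]
eef_rot: [3.141, -0.001, -0.012]
wrist_force: [0.1, -0.2, 1.1]
finger_gap: 47.1
finger_force: 0.0
```

```bash
cat >> h.py <<'E'
def plugs(cam,lo=30,hi=6000):
    c,p=snap(cam)
    m=cv2.inRange(cv2.cvtColor(p,cv2.COLOR_RGB2HSV),(5,100,90),(18,255,255))
    k,l,st,ce=cv2.connectedComponentsWithStats(m)
    for i in range(1,k):
        if lo<st[i,4]<hi:
            q=onz(c,*ce[i],11)
            if 400<q[0]<650 and -420<q[1]<120: print(cam,st[i].tolist(),q.round(1))
E
python3 - <<'E'
from h import *
print(telemetry.read_state()['eef_pos'])
plugs('wrist');plugs('side');plugs('top')
c,p=snap('side',); print('bottle base',onz(c,403,326,0)); tilt(-78,(265,180,360,290))
E
```

```text
[ 561.34995605 -242.17455844  116.80646691]
wrist [315, 194, 22, 24, 396] [ 560.2 -244.6   11. ]
wrist [401, 221, 26, 25, 445] [ 531.6 -330.8   11. ]
wrist [290, 276, 21, 16, 209] [ 475.4 -217.4   11. ]
side [296, 293, 9, 11, 74] [ 472.2 -217.    11. ]
side [338, 293, 8, 11, 40] [ 556.2 -245.    11. ]
side [337, 334, 10, 12, 85] [ 531.  -329.5   11. ]
bottle base [ 667.74094262 -337.57848242    0.        ]
area [279, 234, 45, 20, 284] ang deg 159.6 x 456.0 567.0 z -29.0 36.0
```

Request:
play_rows([
  [-0.001,-0.001,-0.04],
  [-0.001,-0.001,-0.07],
  [-0.001,-0.001,-0.086],
  [-0.001,-0.001,-0.0885],
  [-0.001,-0.001,-0.0885],
], yaw=[0,0,0,0,0])

```text
clock: 16.38
eef_pos: [560.4, -244.0, 28.3]
eef_rot: [3.141, -0.001, -0.012]
wrist_force: [-0.2, -0.0, 0.8]
finger_gap: 47.2
finger_force: 0.0
```

Request:
play_rows([
  [0,0,0],
  [0,0,0],
  [0,0,0],
  [0,0,0],
  [0,0,0.02],
  [0,0,0.05],
  [0,0.02,0.06],
  [-0.005,0.07,0.06],
  [-0.02,0.12,0.06],
  [-0.021,0.155,0.06],
  [-0.021,0.165,0.05],
  [-0.021,0.165,0.04],
], yaw=[0,0,0,0,0,0,0,0,0,0,0,0], hand=0.0, force=15)

```text
clock: 17.88
eef_pos: [538.8, -78.3, 66.5]
eef_rot: [3.142, 0.0, -0.011]
wrist_force: [0.4, 0.1, -0.2]
finger_gap: 21.3
finger_force: 15.0
```

Request:
play_rows([
  [0,0,-0.005],
  [0,0,-0.005],
], yaw=[0,0])

```text
clock: 18.12
eef_pos: [538.7, -79.6, 61.6]
eef_rot: [-3.141, 0.001, -0.013]
wrist_force: [0.1, -0.4, -0.7]
finger_gap: 21.3
finger_force: 15.0
```

Run:
```python
from h import *
c,p=snap('wrist'); print(telemetry.read_state()['eef_pos'])
big(p,180,150,460,330,2.8,'w4.png')
```

```text
[538.85789199 -79.53478581  61.99630428]
```

View pics/w4.png

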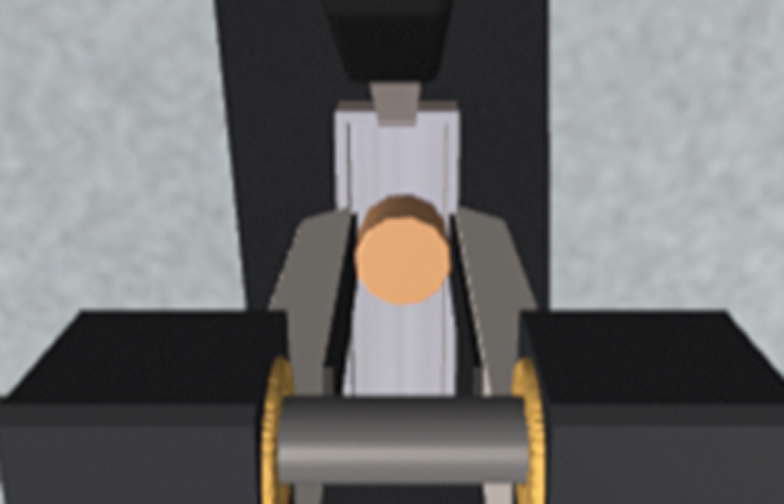

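Request:
play_rows([
  [0,0.0012,-0.01],
  [0,0.0012,-0.02],
  [0,0.0012,-0.023],
  [0,0.0012,-0.023],
], yaw=[0,0,0,0])

```text
clock: 18.68
eef_pos: [538.8, -77.6, 39.0]
eef_rot: [-3.141, 0.0, -0.012]
wrist_force: [-0.5, -0.0, -0.5]
finger_gap: 21.5
finger_force: 15.0
```

Request:
play_rows([
  [0,0,0],
  [0,0,0],
  [0,0,0.02],
  [0,0,0.06],
  [-0.02,-0.06,0.07],
  [-0.04,-0.11,0.07],
  [-0.065,-0.13,0.07],
  [-0.065,-0.138,0.07],
  [-0.065,-0.138,0.07],
], yaw=[0,0,0,0,0,0,0,0,0], hand=0.5)

```text
clock: 19.8
eef_pos: [474.5, -215.7, 109.5]
eef_rot: [3.141, -0.001, -0.013]
wrist_force: [-0.9, 0.7, 1.0]
finger_gap: 47.2
finger_force: 0.0
```

Run:
```python
from h import *
print(telemetry.read_state()['eef_pos'])
plugs('wrist');plugs('side');plugs('top')
```

```text
[ 474.47197655 -215.69516006  109.4796709 ]
wrist [145, 125, 26, 25, 532] [539.2 -72.   11. ]
wrist [437, 131, 31, 24, 598] [ 531.9 -330.5   11. ]
wrist [314, 197, 23, 24, 425] [ 472.5 -218.    11. ]
side [337, 334, 10, 12, 86] [ 531.  -329.6   11. ]
top [313, 204, 6, 6, 32] [540.8 -76.7  11. ]
top [396, 207, 7, 7, 40] [ 531.8 -328.6   11. ]
```

Request:
play_rows([
  [-0.001,-0.001,-0.04],
  [-0.001,-0.001,-0.07],
  [-0.001,-0.001,-0.08],
  [-0.001,-0.001,-0.0815],
  [-0.001,-0.001,-0.0815],
], yaw=[0,0,0,0,0])

```text
clock: 20.58
eef_pos: [473.5, -216.7, 28.7]
eef_rot: [3.141, -0.001, -0.012]
wrist_force: [-0.2, -0.1, -0.2]
finger_gap: 47.0
finger_force: 0.0
```

Request:
play_rows([
  [0,0,0],
  [0,0,0],
  [0,0,0],
  [0,0,0],
  [0,0,0.02],
  [0,0,0.05],
  [0.005,0.02,0.05],
  [0.02,0.07,0.05],
  [0.04,0.12,0.05],
  [0.041,0.138,0.05],
  [0.041,0.139,0.035],
  [0.041,0.139,0.033],
], yaw=[0,0,0,0,0,0,0,0,0,0,0,0], hand=0.0, force=15)

```text
clock: 22.08
eef_pos: [512.9, -78.5, 59.2]
eef_rot: [-3.141, 0.002, -0.013]
wrist_force: [0.2, 0.2, 0.1]
finger_gap: 21.1
finger_force: 15.0
```

Request:
play_rows([
  [0,0,0],
  [0,0,0],
], yaw=[0,0])

```text
clock: 22.32
eef_pos: [513.9, -78.4, 60.9]
eef_rot: [3.142, -0.0, -0.013]
wrist_force: [0.1, 0.1, -0.1]
finger_gap: 21.3
finger_force: 15.0
```

Request:
play_rows([
  [0,0.0005,-0.01],
  [0,0.0005,-0.02],
  [0,0.0005,-0.022],
  [0,0.0005,-0.022],
], yaw=[0,0,0,0])

```text
clock: 22.82
eef_pos: [513.9, -77.1, 38.5]
eef_rot: [-3.141, 0.0, -0.012]
wrist_force: [-0.3, 1.0, -0.6]
finger_gap: 21.3
finger_force: 15.0
```

Request:
play_rows([
  [0,0,0],
  [0,0,0],
  [0,0,0.02],
  [0,0,0.06],
  [0.0,-0.05,0.07],
  [0.005,-0.11,0.07],
  [0.01,-0.17,0.07],
  [0.018,-0.22,0.07],
  [0.018,-0.251,0.07],
  [0.018,-0.251,0.07],
  [0.018,-0.251,0.07],
], yaw=[0,0,0,0,0,0,0,0,0,0,0], hand=0.5)

```text
clock: 24.2
eef_pos: [531.9, -327.4, 108.7]
eef_rot: [-3.141, 0.0, -0.012]
wrist_force: [-0.2, 0.2, -0.6]
finger_gap: 47.3
finger_force: 0.0
```

Run:
```python
from h import *
print(telemetry.read_state()['eef_pos'])
plugs('wrist');plugs('side');plugs('top')
```

```text
[ 531.88115153 -327.38296509  108.67269066]
wrist [27, 194, 26, 24, 469] [536.1 -66.   11. ]
wrist [316, 196, 22, 24, 414] [ 530.9 -330.9   11. ]
wrist [34, 222, 25, 23, 436] [509.1 -65.3  11. ]
side [308, 233, 8, 9, 63] [539.7 -72.5  11. ]
side [300, 236, 6, 9, 33] [516.9 -75.2  11. ]
top [313, 204, 6, 7, 33] [540.5 -76.6  11. ]
top [313, 212, 6, 7, 33] [514.  -76.8  11. ]
```

Request:
play_rows([
  [-0.0005,-0.002,-0.04],
  [-0.0005,-0.002,-0.07],
  [-0.0005,-0.002,-0.079],
  [-0.0005,-0.002,-0.0805],
  [-0.0005,-0.002,-0.0805],
], yaw=[0,0,0,0,0])

```text
clock: 24.98
eef_pos: [532.0, -330.3, 29.6]
eef_rot: [3.141, -0.001, -0.012]
wrist_force: [0.4, -0.5, -0.1]
finger_gap: 46.9
finger_force: 0.0
```

Request:
play_rows([
  [0,0,0],
  [0,0,0],
  [0,0,0],
  [0,0,0],
  [0,0,0.02],
  [0,0,0.05],
  [-0.005,0.03,0.05],
  [-0.015,0.09,0.05],
  [-0.03,0.15,0.05],
  [-0.04,0.21,0.05],
  [-0.042,0.245,0.05],
  [-0.042,0.252,0.035],
], yaw=[0,0,0,0,0,0,0,0,0,0,0,0], hand=0.0, force=15)

```text
clock: 26.48
eef_pos: [490.3, -76.8, 64.9]
eef_rot: [3.141, -0.003, -0.01]
wrist_force: [0.5, -0.1, -0.4]
finger_gap: 21.0
finger_force: 15.0
```

Request:
play_rows([
  [0,0,0],
  [0,0,0],
  [0,0,0],
], yaw=[0,0,0])

```text
clock: 26.85
eef_pos: [489.6, -79.0, 63.4]
eef_rot: [3.142, -0.0, -0.014]
wrist_force: [0.5, 0.1, -0.8]
finger_gap: 21.2
finger_force: 15.0
```

Request:
play_rows([
  [0,0.0013,-0.01],
  [0,0.0013,-0.02],
  [0,0.0013,-0.024],
  [0,0.0013,-0.024],
], yaw=[0,0,0,0])

```text
clock: 27.35
eef_pos: [489.2, -76.8, 38.8]
eef_rot: [-3.141, 0.001, -0.012]
wrist_force: [0.9, 0.6, -0.6]
finger_gap: 21.0
finger_force: 15.0
```

Request:
play_rows([
  [0,0,0],
  [0,0,0],
  [0,0,0.02],
  [0,0,0.06],
  [0.0,0,0.12],
  [0.05,0,0.16],
  [0.1,0,0.16],
  [0.117,-0.0015,0.16],
  [0.117,-0.0015,0.16],
  [0.117,-0.0015,0.16],
], yaw=[0,0,0,0,0,0,0,0,0,0], hand=0.5)

```text
clock: 28.6
eef_pos: [605.7, -78.3, 199.2]
eef_rot: [-3.142, 0.0, -0.012]
wrist_force: [0.5, 0.6, 1.0]
finger_gap: 47.3
finger_force: 0.0
```

Run:
```python
from h import *
print(telemetry.read_state()['eef_pos'])
plugs('wrist');plugs('side');plugs('top')
```

```text
[605.71084161 -78.28903366 199.23873224]
wrist [316, 231, 16, 54, 691] [510.8 -78.   11. ]
side [308, 233, 8, 9, 62] [539.7 -72.3  11. ]
side [298, 235, 8, 10, 60] [513.9 -71.6  11. ]
side [288, 238, 8, 9, 60] [489.  -71.5  11. ]
```

Request:
play_rows([
  [0,-0.0005,-0.03],
  [0,-0.0005,-0.06],
  [0,-0.0005,-0.078],
  [0,-0.0005,-0.0815],
  [0,-0.0005,-0.0815],
], yaw=[0,0,0,0,0])

```text
clock: 29.38
eef_pos: [606.7, -78.9, 118.6]
eef_rot: [3.141, -0.001, -0.012]
wrist_force: [-0.3, -0.1, 0.2]
finger_gap: 46.8
finger_force: 0.0
```

Request:
play_rows([
  [0,0,0],
  [0,0,0],
  [0,0,0],
  [0,0,0],
  [0,0,0],
  [0,0,0.002],
  [0,0,0.007],
  [0,0,0.015],
  [0,0,0.027],
  [0,0,0.042],
  [0,0,0.06],
  [0,0,0.08],
], yaw=[0,0,0,0,0,0,0,0,0,0,0,0], hand=0.0, force=60)

```text
clock: 30.88
eef_pos: [606.4, -78.8, 199.3]
eef_rot: [3.142, -0.0, -0.012]
wrist_force: [0.1, -0.2, -1.1]
finger_gap: 13.7
finger_force: 60.0
```

Request:
play_rows([
  [0,0,0.02],
  [0,0,0.04],
  [0,0,0.06],
  [0,0,0.08],
  [0,0,0.098],
  [0,0,0.112],
  [0,0,0.122],
  [0,0,0.128],
  [0,0,0.13],
  [0,0,0.13],
], yaw=[0,0,0,0,0,0,0,0,0,0])

```text
clock: 32.12
eef_pos: [606.4, -78.8, 327.4]
eef_rot: [-3.141, 0.001, -0.012]
wrist_force: [-0.1, -0.6, -2.7]
finger_gap: 13.8
finger_force: 60.0
```

Run:
```python
from h import *
s=telemetry.read_state(); print(s['eef_pos'],s['finger_force'])
c,p=snap('side')
m=cv2.inRange(cv2.cvtColor(p,cv2.COLOR_RGB2HSV),(5,100,90),(18,255,255))
k,l,st,ce=cv2.connectedComponentsWithStats(m)
for i in range(1,k):
    if 30<st[i,4]<300: print(st[i].tolist(),ony(c,*ce[i],-78))
```

```text
[606.36049272 -78.79832557 327.39181863] 59.999350905418396
[150, 58, 19, 4, 39] [342.7 -78.  547. ]
[305, 177, 10, 11, 88] [538.2 -78.  230.8]
[292, 180, 11, 11, 89] [511.9 -78.  231.7]
[281, 182, 10, 12, 82] [488.2 -78.  231.3]
[476, 211, 19, 25, 40] [1085.7  -78.  -159.2]
[495, 239, 25, 36, 75] [1289.4  -78.  -459.8]
```

Request:
play_rows([
  [0.001,0.005,0],
  [0.0025,0.016,0],
  [0.005,0.033,0],
  [0.0085,0.055,0],
  [0.0125,0.08,0],
  [0.0165,0.107,0],
  [0.0205,0.134,0],
  [0.0245,0.159,0],
  [0.0275,0.179,0],
  [0.0295,0.193,0],
  [0.031,0.202,0],
  [0.0315,0.205,0],
], yaw=[-0.001,-0.003,-0.006,-0.01,-0.015,-0.019,-0.024,-0.029,-0.032,-0.035,-0.036,-0.037])

```text
clock: 33.67
eef_pos: [638.0, 126.4, 327.7]
eef_rot: [3.142, 0.0, -0.049]
wrist_force: [-0.3, -0.4, -2.2]
finger_gap: 13.7
finger_force: 60.0
```

Request:
play_rows([
  [0,0,-0.004],
  [0,0,-0.01],
  [0,0,-0.017],
  [0,0,-0.02],
  [0,0,-0.02],
  [0,0,-0.02],
], yaw=[0,0,0,0,0,0])

```text
clock: 34.42
eef_pos: [638.0, 126.2, 308.0]
eef_rot: [-3.142, -0.0, -0.049]
wrist_force: [-0.5, -0.9, -2.1]
finger_gap: 13.4
finger_force: 60.0
```

Run:
```python
from h import *
s=telemetry.read_state(); print(s['eef_pos'],s['eef_rot'])
c,p=snap('wrist'); big(p,170,60,470,280,2.6,'w5.png')
```

```text
[637.95655905 126.21367378 307.99016894] [-3.14152786e+00 -3.80122302e-04 -4.91751369e-02]
```

View pics/w5.png

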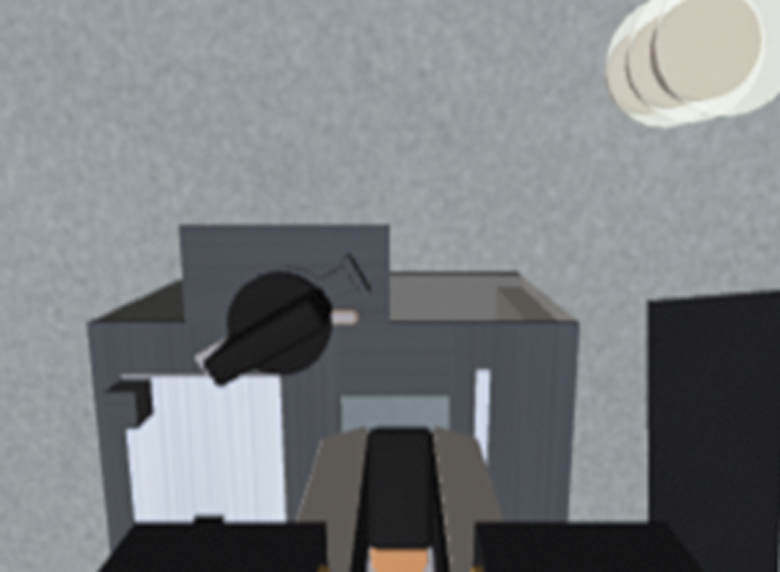

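Run:
```python
from h import *
c,p=snap('wrist')
o=np.array([544.7,130.8]);a=-.049;R=np.array([[np.cos(a),-np.sin(a)],[np.sin(a),np.cos(a)]])
f=lambda x,y,z:R.T@(onz(c,170+(x+.5)/2.6-.5,60+(y+.5)/2.6-.5,z)[:2]-o)
for n,q in dict(sL=f(341,396,170),sR=f(449,396,170),pL=f(91,322,170),pR=f(578,322,170),lL=f(181,226,170),lR=f(389,226,170),disc=f(280,322,201),TCP=R.T@(np.array([637.96,126.21])-o),gL=f(369,432,325),gR=f(434,432,325)).items(): print(n,q.round(1))
```

```text
sL [76.6 23.4]
sR [ 76.6 -21.3]
pL [107.6 123.7]
pR [107.8 -72.9]
lL [145.9  84.7]
lR [145.9   3.3]
disc [113.7  42.4]
TCP [93.4 -0. ]
gL [115.2   5.4]
gR [115.3  -7.7]
```

Request:
play_rows([
  [0,0.001,-0.003],
  [0,0.001,-0.009],
  [0,0.001,-0.017],
  [0,0.001,-0.025],
  [0,0.001,-0.033],
  [0,0.001,-0.041],
  [0,0.001,-0.048],
  [0,0.001,-0.052],
  [0,0.001,-0.054],
  [0,0.001,-0.054],
], yaw=[0,0,0,0,0,0,0,0,0,0])

```text
clock: 35.78
eef_pos: [637.9, 127.2, 253.8]
eef_rot: [-3.142, -0.0, -0.049]
wrist_force: [-0.0, -0.4, -1.9]
finger_gap: 14.0
finger_force: 60.0
```

Request:
play_rows([
  [-0.001,0,-0.001],
  [-0.005,0,-0.005],
  [-0.01,0.0005,-0.01],
  [-0.015,0.001,-0.015],
  [-0.02,0.001,-0.02],
  [-0.023,0.001,-0.022],
  [-0.024,0.001,-0.022],
  [-0.024,0.001,-0.022],
], yaw=[0,0,0,0,0,0,0,0])

```text
clock: 36.78
eef_pos: [614.0, 128.2, 232.0]
eef_rot: [-3.141, -0.0, -0.049]
wrist_force: [-0.4, 0.1, -1.3]
finger_gap: 13.5
finger_force: 60.0
```

```bash
cat >> h.py <<'E'
o=np.array([544.7,131.3]);_a=-.049;RM=np.array([[np.cos(_a),-np.sin(_a)],[np.sin(_a),np.cos(_a)]])
def st():
    s=telemetry.read_state(); print('t',round(s['clock'],2),'mill TCP',(RM.T@(s['eef_pos'][:2]-o)).round(1),s['eef_pos'].round(1),'F',s['wrist_force'].round(1),'M',s['moment'].round(2),'grip',round(s['finger_force'],1))
E
python3 -c "
from h import *
st(); plugs('side',5); snap('side','s7.png'); snap('top','t7.png')"
```

```text
t 36.77 mill TCP [69.3  0.3] [614.  128.2 232. ] F [-0.4  0.1 -1.3] M [-0.   -0.17 -0.  ] grip 60.0
```

```bash
cat >> h.py <<'E'
def strip(Y,X0,zs=(178,186,194)):
    c,p=snap('side'); 
    for z in zs:
        out=[]
        for x in range(X0-50,X0+51,4):
            u,v=proj(c,np.array([x,Y,z])); out.append('%d,%d'%(int(p[int(round(v)),int(round(u)),0]),int(p[int(round(v)),int(round(u)),1])-int(p[int(round(v)),int(round(u)),0])))
        print(z,' '.join(out))
E
python3 -c "
from h import *
strip(128,600)
c,p=snap('side'); u,v=proj(c,np.array([600,128,186])); print(u,v)
big(p,int(u)-70,int(v)-60,int(u)+70,int(v)+50,5,'s8.png')"
```

```text
178 80,1 79,2 79,1 80,0 81,1 79,1 79,1 78,1 76,2 114,-7 130,-10 109,-8 91,-3 78,1 77,2 79,1 81,1 71,2 80,4 79,3 79,4 78,3 78,4 79,5 79,5 77,5
186 82,0 79,1 79,2 82,0 81,1 80,2 78,1 81,1 80,0 92,-2 110,-6 122,-8 108,-8 98,-5 79,1 81,1 60,1 70,3 79,5 77,5 77,4 77,4 78,6 79,4 78,4 77,4
194 55,-1 55,0 63,1 56,0 54,-1 69,2 62,1 57,0 69,1 62,3 71,0 127,-8 123,-9 109,-9 88,1 75,3 75,4 82,4 80,5 81,3 81,5 81,4 82,5 80,5 55,1 61,2
311.2486563418884 126.37128258336493
```

View pics/s8.png

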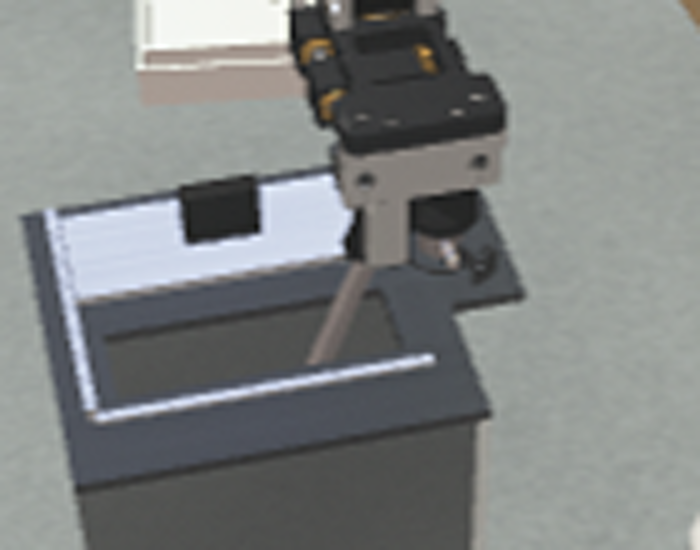

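```bash
cat >> h.py <<'E'
def rake(Y=128,x0=550,x1=660):
    c,p=snap('side'); p=p.astype(int); S=[]
    for z in range(166,197,2):
        xs=np.arange(x0,x1); w=[]
        for x in xs:
            u,v=proj(c,np.array([x,Y,z])); q=p[int(round(v)),int(round(u))]; w.append(max(0,q[0]-q[1]-3) if q.sum()>200 else 0)
        w=np.array(w,float)
        if w.sum()>15: S.append((z,(w*xs).sum()/w.sum()))
    S=np.array(S); k=np.polyfit(S[:,0],S[:,1],1); print('n',len(S),'theta',round(22-np.degrees(np.arctan(k[0])),1),'x@167',np.polyval(k,167).round(1),'mill x',(RM.T@(np.array([np.polyval(k,167),Y])-o))[0].round(1))
E
python3 -c "
from h import *
rake();st()"
```

```text
n 16 theta -7.5 x@167 585.4 mill x 40.9
t 37.08 mill TCP [69.3  0.3] [614.  128.2 231.8] F [-0.4 -0.2 -1.8] M [ 0.01 -0.18 -0.03] grip 60.0
```

Request:
play_rows([
  [0,0,0],
  [0,0,0],
], yaw=[0,0], force=12)

```text
clock: 37.33
eef_pos: [613.9, 128.2, 231.7]
eef_rot: [-3.142, 0.0, -0.049]
wrist_force: [0.3, -0.5, -2.4]
finger_gap: 13.9
finger_force: 12.0
```

```bash
python3 -c "
from h import *
rake();st()"
```

```text
n 16 theta -8.4 x@167 585.6 mill x 41.0
t 37.38 mill TCP [69.3  0.3] [613.9 128.2 231.7] F [ 0.1  1.5 -1.8] M [-0.02 -0.14 -0.01] grip 12.0
```

Request:
play_rows([
  [0,0,0],
  [0,0,0],
], yaw=[0,0], force=10.5)

```text
clock: 37.62
eef_pos: [613.9, 128.2, 231.7]
eef_rot: [-3.142, 0.0, -0.049]
wrist_force: [0.6, 0.1, -1.8]
finger_gap: 14.2
finger_force: 10.5
```

```bash
python3 -c "
from h import *
rake()"
```

```text
n 16 theta -8.9 x@167 585.5 mill x 41.0
```

Request:
play_rows([
  [0,0,0],
  [0,0,0],
], yaw=[0,0], force=9.5)

```text
clock: 37.92
eef_pos: [613.9, 128.2, 231.7]
eef_rot: [-3.142, 0.0, -0.049]
wrist_force: [-0.5, -0.1, -1.7]
finger_gap: 14.2
finger_force: 9.5
```

```bash
python3 -c "
from h import *
rake()"
```

```text
n 16 theta -3.7 x@167 594.9 mill x 50.3
```

```bash
python3 -c "
from h import *
rake()"
```

```text
n 16 theta -0.9 x@167 598.2 mill x 53.6
```

Request:
play_rows([
  [-0.003,0,0],
  [-0.009,0,0],
  [-0.015,0.001,0],
  [-0.02,0.001,0],
  [-0.02,0.001,0],
], yaw=[0,0,0,0,0], force=12)

```text
clock: 38.65
eef_pos: [593.6, 129.3, 232.0]
eef_rot: [-3.142, -0.0, -0.049]
wrist_force: [-0.4, 0.1, -2.4]
finger_gap: 13.8
finger_force: 12.0
```

```bash
python3 -c "
from h import *
rake(x0=530);st()"
```

```text
n 16 theta -7.2 x@167 578.8 mill x 34.2
t 38.7 mill TCP [49.2  0.3] [593.8 129.2 232. ] F [-0.2  0.1 -1.8] M [-0.01 -0.1   0.02] grip 12.0
```

Request:
play_rows([
  [0,0,0],
  [0,0,0],
  [0,0,0],
], yaw=[0,0,0], force=8.5)

```text
clock: 39.08
eef_pos: [593.9, 129.2, 231.6]
eef_rot: [3.142, 0.0, -0.049]
wrist_force: [-0.1, 0.4, -2.2]
finger_gap: 13.9
finger_force: 8.5
```

```bash
python3 -c "
from h import *
rake(x0=530)"
```

```text
n 16 theta -5.5 x@167 579.4 mill x 34.9
```

Request:
play_rows([
  [0,0,0],
  [0,0,0],
], yaw=[0,0], force=7)

```text
clock: 39.38
eef_pos: [593.9, 129.2, 231.7]
eef_rot: [3.142, 0.0, -0.049]
wrist_force: [0.6, -0.4, -1.8]
finger_gap: 14.0
finger_force: 7.0
```

```bash
python3 -c "
from h import *
rake(x0=530)"
```

```text
n 16 theta 0.6 x@167 589.1 mill x 44.5
```

Request:
play_rows([
  [-0.01,0,0],
  [-0.02,0.001,0],
  [-0.026,0.001,0],
  [-0.027,0.001,0],
], yaw=[0,0,0,0], force=3)

```text
clock: 39.92
eef_pos: [566.5, 130.3, 232.1]
eef_rot: [-3.141, -0.0, -0.049]
wrist_force: [-0.1, 0.5, -2.0]
finger_gap: 13.8
finger_force: 3.0
```

```bash
python3 -c "
from h import *
rake(x0=530);st()"
```

```text
n 16 theta 29.5 x@167 597.2 mill x 52.6
t 39.98 mill TCP [22.  0.] [566.7 130.2 232. ] F [ 0.  -0.2 -1.1] M [0.01 0.04 0.03] grip 3.0
```

Request:
play_rows([
  [0,0,0],
  [0,0,0],
  [-0.003,0,0],
  [-0.009,0.0005,0],
  [-0.016,0.001,0],
  [-0.023,0.0015,0],
  [-0.029,0.0015,0],
  [-0.033,0.0015,0],
  [-0.034,0.0015,0],
  [-0.034,0.0015,0],
], yaw=[0,0,0,0,0,0,0,0,0,0], force=15)

```text
clock: 41.22
eef_pos: [532.9, 131.7, 231.7]
eef_rot: [3.142, -0.0, -0.049]
wrist_force: [-0.3, -0.4, -1.3]
finger_gap: 13.8
finger_force: 15.0
```

```bash
python3 -c "
from h import *
rake(x0=500);st()
for n in ('side','top','wrist'):
    c,p=snap(n,n+'9.png'); m=cv2.inRange(cv2.cvtColor(p,cv2.COLOR_RGB2HSV),(4,90,40),(18,255,255)); k,l,s,ce=cv2.connectedComponentsWithStats(m)
    for i in range(1,k):
        if s[i,4]>8:
            q=onz(c,*ce[i],40)
            if 440<q[0]<660 and 50<q[1]<210: print(n,s[i].tolist(),RM.T@(q[:2]-o))
"
```

```text
n 16 theta 26.4 x@167 563.4 mill x 18.8
t 41.27 mill TCP [-11.7  -0.2] [533.  131.7 231.7] F [-0.7 -0.1 -0.8] M [ 0.04  0.05 -0.02] grip 15.0
```

Request:
play_rows([
  [0,0,0.003],
  [0,0,0.01],
  [0,0,0.02],
  [0,0,0.033],
  [0,0,0.047],
  [0,0,0.062],
  [0,0,0.078],
  [0,0,0.095],
  [0,0,0.112],
  [0,0,0.13],
  [0,0,0.146],
  [0,0,0.155],
], yaw=[0,0,0,0,0,0,0,0,0,0,0,0])

```text
clock: 42.92
eef_pos: [533.0, 131.7, 387.9]
eef_rot: [-3.141, -0.001, -0.049]
wrist_force: [0.7, -0.6, -1.6]
finger_gap: 13.6
finger_force: 15.0
```

Request:
play_rows([
  [0,0,0.003],
  [0,0,0.003],
  [0,0,0.003],
], yaw=[0,0,0])

```text
clock: 43.3
eef_pos: [532.8, 131.7, 389.2]
eef_rot: [3.141, 0.001, -0.049]
wrist_force: [0.3, 0.1, -1.8]
finger_gap: 13.9
finger_force: 15.0
```

```bash
python3 -c "
from h import *
st()
for n in ('side','top'):
    c,p=snap(n,n+'10.png'); m=cv2.inRange(cv2.cvtColor(p,cv2.COLOR_RGB2HSV),(4,90,30),(18,255,255)); k,l,s,ce=cv2.connectedComponentsWithStats(m)
    for i in range(1,k):
        if s[i,4]>8:
            q=onz(c,*ce[i],40)
            if 440<q[0]<720 and 0<q[1]<300: print(n,s[i].tolist(),RM.T@(q[:2]-o))
"
```

```text
t 43.3 mill TCP [-11.9  -0.2] [532.8 131.7 389.2] F [ 0.3  0.1 -1.8] M [-0.03  0.07 -0.01] grip 15.0
top [243, 210, 4, 3, 9] [-21.02374796   1.95428861]
top [241, 216, 5, 7, 29] [-44.59880733   2.87409246]
```

Request:
play_rows([
  [-0.003,-0.01,0],
  [-0.009,-0.03,0],
  [-0.016,-0.055,0],
  [-0.023,-0.08,0],
  [-0.03,-0.105,0],
  [-0.038,-0.13,0],
  [-0.045,-0.155,0],
  [-0.052,-0.178,0],
  [-0.057,-0.195,0],
  [-0.06,-0.207,0],
  [-0.061,-0.2105,0],
  [-0.061,-0.2105,0],
], yaw=[0,0.005,0.01,0.015,0.02,0.025,0.03,0.035,0.037,0.037,0.037,0.037])

```text
clock: 44.9
eef_pos: [471.9, -78.7, 389.7]
eef_rot: [-3.142, -0.0, -0.012]
wrist_force: [-0.4, 0.6, -2.8]
finger_gap: 13.7
finger_force: 15.0
```

```bash
python3 -c "
from h import *
st()
for n in ('side','top'):
    c,p=snap(n,n+'11.png'); m=cv2.inRange(cv2.cvtColor(p,cv2.COLOR_RGB2HSV),(4,90,30),(18,255,255)); k,l,s,ce=cv2.connectedComponentsWithStats(m)
    for i in range(1,k):
        if s[i,4]>8:
            q=onz(c,*ce[i],30)
            if 380<q[0]<720 and -200<q[1]<300: print(n,s[i].tolist(),(RM.T@(q[:2]-o)).round(), q.round())
"
```

```text
t 44.9 mill TCP [ -62.4 -213.4] [471.9 -78.7 389.7] F [-0.4  0.6 -2.8] M [ 0.01  0.1  -0.07] grip 15.0
top [242, 206, 5, 8, 31] [-15.   4.] [530. 136.  30.]
top [241, 216, 5, 7, 27] [-44.   4.] [501. 137.  30.]
```

```bash
python3 -c "
from h import *
for n in ('side','wrist','top'):
    c,p=snap(n); hsv=cv2.cvtColor(p,cv2.COLOR_RGB2HSV); m=cv2.inRange(hsv,(3,70,30),(20,255,255)); k,l,s,ce=cv2.connectedComponentsWithStats(m)
    print(n,[(s[i].tolist()) for i in range(1,k) if s[i,4]>6])
c,_=snap('side'); print(proj(c,np.array([500,-78,230])),proj(c,np.array([455,-78,205])))
F=[]
for i in range(8): eyes.camera('wrist'); F.append(telemetry.read_state()['wrist_force'][2])
print(np.mean(F),np.std(F))
"
```

```text
side [[0, 0, 39, 32, 948], [278, 0, 362, 400, 69702], [140, 26, 90, 37, 2243], [255, 70, 12, 3, 18], [0, 74, 46, 69, 1513], [218, 75, 18, 8, 31], [279, 74, 3, 4, 9], [239, 78, 7, 7, 26], [272, 79, 6, 9, 28], [210, 82, 7, 5, 11], [232, 82, 5, 5, 8], [253, 83, 5, 10, 14], [244, 94, 6, 3, 8], [10, 150, 62, 16, 372], [0, 232, 54, 23, 145], [0, 239, 53, 33, 605], [245, 322, 10, 48, 410], [447, 390, 8, 10, 10], [399, 394, 11, 6, 35]]
wrist [[534, 10, 99, 151, 1321], [502, 13, 2, 9, 9], [594, 58, 45, 63, 70], [603, 215, 37, 56, 1114], [406, 220, 49, 18, 432], [0, 227, 17, 26, 34], [10, 254, 11, 12, 22], [0, 266, 8, 4, 10], [288, 277, 10, 62, 425], [350, 277, 10, 62, 432], [120, 351, 336, 18, 4148]]
top [[0, 0, 640, 59, 36338], [436, 135, 117, 94, 1158], [397, 153, 12, 7, 16], [484, 181, 13, 13, 13], [495, 196, 9, 9, 9], [241, 206, 6, 8, 37], [241, 216, 6, 10, 43], [84, 229, 22, 69, 385], [496, 258, 21, 57, 195], [509, 258, 25, 64, 251], [370, 266, 32, 13, 207], [313, 365, 10, 35, 81], [231, 370, 10, 30, 74], [544, 378, 53, 22, 631], [601, 394, 14, 6, 50]]
(np.float64(291.01216921894877), np.float64(186.49830247178852)) (np.float64(270.3790338861256), np.float64(199.235070979042))
-1.1172816919307607 0.601598446821036
```

Request:
play_rows([
  [0,0,-0.01],
  [0,0,-0.03],
  [0,0,-0.055],
  [0,0,-0.08],
  [0,0,-0.105],
  [0,0,-0.13],
  [0,0,-0.15],
  [0,0,-0.167],
  [0,0,-0.18],
  [0,0,-0.19],
  [0,0,-0.195],
  [0,0,-0.195],
], yaw=[0,0,0,0,0,0,0,0,0,0,0,0])

```text
clock: 47.1
eef_pos: [471.9, -78.8, 194.7]
eef_rot: [-3.142, 0.0, -0.012]
wrist_force: [0.1, 0.3, 0.3]
finger_gap: 14.1
finger_force: 15.0
```

```bash
python3 -c "
from h import *
st()
c,p=snap('side'); q=p.astype(int)
m=((q[:,:,0]-q[:,:,1]>=3)&(q.sum(2)>200)).astype(np.uint8)
P=[]
for v in range(190,270):
    for u in range(250,330):
        if m[v,u]: P.append((u,v,*ony(c,u,v,-78)[[0,2]]))
P=np.array(P); print(len(P)); i=P[:,1].argmax(); print('lowest',P[i],'leftmost',P[P[:,0].argmin()],'right',P[P[:,0].argmax()])
"
```

```text
t 47.1 mill TCP [ -62.4 -213.4] [471.9 -78.8 194.7] F [0.1 0.3 0.3] M [ 0.04  0.08 -0.02] grip 15.0
900
lowest [278.  253.  450.6 -13.9] leftmost [265.  205.  442.1 190.3] right [310.  227.  535.3  66. ]
```

Request:
play_rows([
  [0,0,-0.004],
  [0.006,0,-0.005],
  [0.013,0,-0.006],
  [0.026,0,-0.0085],
  [0.035,0,-0.011],
  [0.044,0,-0.0138],
  [0.055,0,-0.018],
  [0.065,0,-0.0225],
  [0.075,0,-0.028],
  [0.085,0,-0.034],
  [0.094,0,-0.0405],
  [0.103,0,-0.0473],
], yaw=[0,0,0,0,0,0,0,0,0,0,0,0], force=3)

```text
clock: 48.65
eef_pos: [575.4, -78.8, 146.8]
eef_rot: [-3.142, 0.0, -0.012]
wrist_force: [0.1, -1.0, -0.4]
finger_gap: 13.9
finger_force: 3.0
```

Request:
play_rows([
  [0.008,0,-0.007],
  [0.016,0,-0.014],
  [0.024,0,-0.022],
  [0.03,0,-0.0285],
  [0.031,0,-0.03],
  [0.031,0,-0.0305],
  [0.031,0,-0.0305],
], yaw=[0,0,0,0,0,0,0])

```text
clock: 49.52
eef_pos: [606.0, -78.8, 117.4]
eef_rot: [3.141, -0.001, -0.012]
wrist_force: [1.4, -0.8, 4.1]
finger_gap: 14.3
finger_force: 3.0
```

```bash
python3 -c "
from h import *
st(); tilt(-78,(265,180,360,290))"
```

```text
t 49.52 mill TCP [  71.5 -206.9] [606.  -78.8 117.4] F [ 1.4 -0.8  4.1] M [-0.15 -0.2   0.06] grip 3.0
area [279, 210, 82, 44, 575] ang deg -152.7 x 457.0 661.0 z -29.0 99.0
```

Request:
play_rows([
  [0,0,0],
  [0,0,0],
  [0,0,0.015],
  [0,0,0.05],
  [0,0,0.1],
  [0,0,0.15],
  [0,0,0.18],
  [-0.005,0.03,0.18],
  [-0.01,0.08,0.18],
  [-0.02,0.13,0.18],
  [-0.03,0.19,0.18],
  [-0.04,0.24,0.18],
], yaw=[0,0,0,0,0,0,0,-0.01,-0.02,-0.03,-0.037,-0.037], hand=0.5)

```text
clock: 51.08
eef_pos: [565.1, 163.2, 298.1]
eef_rot: [-3.141, -0.001, -0.049]
wrist_force: [0.9, -0.0, 0.1]
finger_gap: 47.2
finger_force: 0.0
```

Request:
play_rows([
  [-0.01,0.035,0],
  [-0.011,0.05,0],
  [-0.011,0.05,0],
  [-0.011,0.05,0],
], yaw=[0,0,0,0])

```text
clock: 51.58
eef_pos: [555.3, 210.0, 297.1]
eef_rot: [3.141, -0.0, -0.05]
wrist_force: [0.1, -0.7, 1.0]
finger_gap: 47.1
finger_force: 0.0
```

```bash
python3 -c "
from h import *
st(); tilt(-78,(265,180,360,290))
for n in ('side','top','wrist'):
    c,p=snap(n,n+'12.png'); m=cv2.inRange(cv2.cvtColor(p,cv2.COLOR_RGB2HSV),(4,90,30),(18,255,255)); k,l,s,ce=cv2.connectedComponentsWithStats(m)
    for i in range(1,k):
        if s[i,4]>8:
            q=onz(c,*ce[i],30)
            if 380<q[0]<720 and -420<q[1]<300: print(n,s[i].tolist(),(RM.T@(q[:2]-o)).round(), q.round())
c,p=snap('wrist'); q=p.astype(int)
m=((q.sum(2)<150)).astype(np.uint8)
k,l,s,ce=cv2.connectedComponentsWithStats(m)
for i in range(1,k):
    if 150<s[i,4]<3000 and s[i,1]<260: print('blk',s[i].tolist(),onz(c,*ce[i],200).round(1))
"
```

```text
t 51.58 mill TCP [ 6.7 79.2] [555.3 210.  297.1] F [ 0.1 -0.7  1. ] M [-0.   -0.03 -0.02] grip 0.0
area [279, 216, 60, 38, 415] ang deg -155.6 x 456.0 604.0 z -29.0 87.0
top [204, 181, 7, 3, 19] [ 61. 119.] [611. 247.  30.]
top [229, 210, 3, 5, 14] [-25.  45.] [522. 178.  30.]
top [241, 216, 5, 7, 27] [-44.   4.] [501. 137.  30.]
wrist [376, 203, 7, 26, 127] [-54.  -7.] [490. 127.  30.]
blk [343, 58, 58, 51, 1927] [660.7 166.3 200. ]
blk [555, 116, 37, 30, 805] [613.2 -10.  200. ]
blk [317, 184, 11, 45, 480] [556.7 210.6 200. ]
blk [232, 226, 183, 70, 1832] [488.8 213.7 200. ]
```

Request:
play_rows([
  [0,0,-0.03],
  [0,0,-0.07],
  [0,0,-0.092],
  [0,0,-0.0985],
  [0,0,-0.0985],
  [0,0,-0.0985],
], yaw=[0,0,0,0,0,0])

```text
clock: 52.58
eef_pos: [555.3, 211.3, 199.6]
eef_rot: [-3.141, -0.002, -0.049]
wrist_force: [-0.7, 0.7, 0.4]
finger_gap: 47.0
finger_force: 0.0
```

Request:
play_rows([
  [0,0,0],
  [0,0,0],
  [0,0,0],
  [0,0,0],
  [0,0,0],
  [0,0,0],
], yaw=[0,0,0,0,0,0], hand=0.0, force=20)

```text
clock: 53.32
eef_pos: [554.9, 211.2, 198.5]
eef_rot: [-3.141, -0.0, -0.049]
wrist_force: [-0.6, -1.2, 0.7]
finger_gap: 11.8
finger_force: 20.0
```

Request:
play_rows([
  [0,-0.008,0],
  [-0.001,-0.02,0],
  [-0.002,-0.034,0],
  [-0.0025,-0.048,0],
  [-0.003,-0.06,0],
  [-0.0035,-0.069,0],
  [-0.0035,-0.075,0],
  [-0.004,-0.078,0],
  [-0.004,-0.079,0],
  [-0.004,-0.079,0],
], yaw=[0,0,0,0,0,0,0,0,0,0])

```text
clock: 54.58
eef_pos: [551.0, 132.7, 198.5]
eef_rot: [-3.141, -0.0, -0.049]
wrist_force: [1.7, 4.3, 0.1]
finger_gap: 12.1
finger_force: 20.0
```

Request:
play_rows([
  [0,-0.001,0],
  [0,-0.002,0],
  [0,-0.002,0],
], yaw=[0,0,0])

```text
clock: 54.95
eef_pos: [550.9, 132.5, 198.5]
eef_rot: [-3.138, -0.001, -0.048]
wrist_force: [1.2, 18.6, -0.5]
finger_gap: 12.2
finger_force: 20.0
```

Request:
play_rows([
  [0,0.002,0],
  [0,0.002,0],
  [0,0.002,0.03],
  [0,0.002,0.08],
  [0.02,0.01,0.1],
  [0.05,0.02,0.1],
  [0.08,0.03,0.1],
  [0.1,0.035,0.1],
  [0.109,0.035,0.1],
  [0.109,0.035,0.1],
  [0.109,0.035,0.1],
  [0.109,0.035,0.1],
], yaw=[0,0,0,0.15,0.33,0.5,0.68,0.86,1.03,1.2,1.35,1.5], hand=0.5)

```text
clock: 56.45
eef_pos: [660.0, 164.8, 298.1]
eef_rot: [-3.141, 0.001, 1.455]
wrist_force: [-0.4, 0.4, 0.3]
finger_gap: 47.2
finger_force: 0.0
```

Request:
play_rows([
  [0,0,0],
  [0,0,0],
  [0,0,0],
  [0,0,0],
  [0,0,0],
  [0,0,0],
], yaw=[0.15,0.3,0.45,0.595,0.595,0.595])

```text
clock: 57.2
eef_pos: [659.9, 165.0, 298.3]
eef_rot: [-3.141, 0.0, 2.042]
wrist_force: [-0.1, 0.5, 0.0]
finger_gap: 47.0
finger_force: 0.0
```

```bash
python3 -c "
from h import *
st(); s=telemetry.read_state(); print(s['eef_rot'],s['joints'][5])
c,p=snap('wrist','w13.png'); q=p.astype(int)
m=(q.max(2)<60).astype(np.uint8); k,l,S,ce=cv2.connectedComponentsWithStats(m)
for i in range(1,k):
    if S[i,4]>150 and S[i,1]<260: print(S[i].tolist(),onz(c,*ce[i],215).round(1))
print(proj(c,np.array([660.2,167.5,234])),proj(c,np.array([660.2,167.5,201])))
u,v=map(int,proj(c,np.array([660.2,167.5,220])))
for r in range(v-40,v+41,5): print(r,u-50,' '.join('%3d'%x for x in q[r,u-50:u+51:4].max(1)))
"
```

```text
t 57.2 mill TCP [113.4  39.3] [659.9 165.  298.3] F [-0.1  0.5  0. ] M [-0.02 -0.07  0.02] grip 0.0
[-3.14128000e+00  1.16613585e-04  2.04232870e+00] -0.2802904082948549
[176, 165, 53, 34, 955] [556.8 140.5 215. ]
[304, 180, 41, 55, 1488] [658.5 170.  215. ]
[0, 215, 640, 185, 33703] [678.8   3.8 215. ]
[266, 226, 23, 66, 646] [646.4  99.  215. ]
[360, 227, 23, 65, 647] [722.7 137.6 215. ]
(np.float64(324.5371453197468), np.float64(212.81941680316424)) (np.float64(324.4565874363805), np.float64(202.44766023134645))
168 274  89  91  91  90  89  90  88  90  89  87  90 108 174 176 106  89  90  90  88  88  88  88  86 142 161 155
173 274  88  89  90  88  90  89  90  90  88  90  91 108 174 175 106  90  88  90  89  88  90  90  90  87  85 139
178 274 222 115  87  89  89  89  90  92  90  91  88 101 150 151 103  88  89  90  88  89  88  89  89  91  89 162
183 274 234 230 177 138  87  88  91  88  90  91  33  21  22  21  21  40  85  88  89  88  90  90  90  85 162 166
188 274 233 231  76  66  74 149  89  90  88  31  32  24  33  34  27  33  31  87  88  91  90  89  87 151 161 162
193 274 232  83  90
[... 624 characters left out ...]
 163 159 159 163 162 157 163
223 274 227 173  99  93  90  91  87 109  84  88  89  31  32  31  30  91  89  89 168 161 159 156 155 159 167 166
228 274 171 171 174  27  92  90 136 160 164 129  87  48  32  30  44  88  85 154 150 163 163 158  58 173 172 172
233 274 172 171 128  20  92  99 162 155 161 160 158 111  35  30  56  87 149 165 161 170 155 156  22 164 172 172
238 274 171 174  32  20  88 161 169 158 162 161 162 161 162 165 111 121 160 159 161 163 167 161  16  63 174 172
243 274 171 128  23  19 149 158 163 160 161 166 161 163 161 159 163 164 168 161 165 166 171 158  16  26 165 173
248 274 175  43  21  17 164 161 169 156 163 157 158 159 166 165 161 164 155 162 159 162 164 156  16  18  67 174
```

Request:
play_rows([
  [0,0.002,-0.03],
  [0.0003,0.0025,-0.055],
  [0.0003,0.0025,-0.069],
  [0.0003,0.0025,-0.073],
  [0.0003,0.0025,-0.073],
  [0.0003,0.0025,-0.073],
], yaw=[0,0,0,0,0,0])

```text
clock: 58.0
eef_pos: [660.5, 167.7, 226.5]
eef_rot: [3.14, 0.0, 2.046]
wrist_force: [0.7, -0.1, -1.0]
finger_gap: 46.8
finger_force: 0.0
```

Request:
play_rows([
  [0,0,0],
  [0,0,0],
  [0,0,0],
  [0,0,0],
  [0,0,0],
  [0,0,0],
], yaw=[0,0,0,0,0,0], hand=0.0, force=40)

```text
clock: 58.75
eef_pos: [659.6, 167.3, 225.4]
eef_rot: [-3.14, -0.0, 2.046]
wrist_force: [-5.7, -2.8, 1.9]
finger_gap: 11.0
finger_force: 40.0
```

Request:
play_rows([
  [0,0,-0.003],
  [0,0,-0.006],
  [0,0,-0.009],
  [0,0,-0.0095],
  [0,0,-0.0095],
], yaw=[0,0,0,0,0])

```text
clock: 59.38
eef_pos: [659.7, 167.4, 216.7]
eef_rot: [-3.14, 0.0, 2.046]
wrist_force: [-6.4, -3.7, 6.9]
finger_gap: 10.7
finger_force: 40.0
```

Request:
play_rows([
  [0,0,-0.001],
  [0,0,-0.001],
], yaw=[0,0])

```text
clock: 59.62
eef_pos: [659.7, 167.4, 215.8]
eef_rot: [-3.14, 0.0, 2.046]
wrist_force: [-8.4, -2.8, 8.7]
finger_gap: 10.8
finger_force: 40.0
```

Request:
play_rows([
  [0,0,0],
  [0,0,0],
  [0,0,0],
  [0,0,0],
  [0,0,0],
  [0,0,0],
  [0,0,0],
  [0,0,0],
  [0,0,0],
  [0,0,0],
  [0,0,0],
  [0,0,0],
], yaw=[0.05,0.15,0.27,0.4,0.53,0.66,0.78,0.89,0.98,1.03,1.05,1.05])

```text
clock: 61.12
eef_pos: [660.5, 169.1, 216.5]
eef_rot: [3.139, 0.003, 3.097]
wrist_force: [0.2, 6.6, 6.7]
finger_gap: 10.4
finger_force: 40.0
```

Request:
play_rows([
  [0,0,0.003],
  [0,0,0.006],
  [0,0,0.009],
  [0,0,0.01],
  [0,0,0.01],
], yaw=[0,0,0,0,0])

```text
clock: 61.75
eef_pos: [660.5, 169.1, 225.6]
eef_rot: [3.139, 0.002, 3.097]
wrist_force: [1.8, 6.5, 1.2]
finger_gap: 10.9
finger_force: 40.0
```

Request:
play_rows([
  [0,0,0],
  [0,0,0],
  [0,0,0],
  [0,0,0.03],
  [0,0,0.06],
  [0,0,0.09],
  [0,0,0.1],
  [0,0,0.1],
], yaw=[0,0,0,0,0,0,0,0], hand=0.5)

```text
clock: 62.75
eef_pos: [660.3, 167.6, 324.6]
eef_rot: [-3.142, 0.0, 3.096]
wrist_force: [0.3, 0.7, -0.7]
finger_gap: 46.9
finger_force: 0.0
```

```bash
python3 -c "
from h import *
st(); tilt(-78,(265,180,360,290))
c,p=snap('wrist','w14.png'); q=p.astype(int)
T=np.array([660.2,167.5])
def val(m,z):
    w=o+RM@np.array(m); u,v=proj(c,np.array([*w,z])); return q[int(round(v)),int(round(u))].tolist()
# bar along mill x expected: samples along x and y about axis at bar top; min intensities
for z in (234,):
    print('alongx',[val((113.5+d,42),z) for d in (-24,-18,-10,0,10,18,24)]); print('alongy',[val((113.5,42+d),z) for d in (-18,-12,-7,0,7,12,18)])
m=(q.max(2)<29).astype(np.uint8); k,l,S,ce=cv2.connectedComponentsWithStats(m)
print([(S[i].tolist()) for i in range(1,k) if S[i,4]>60 and S[i,1]<250])
# cover fin position
w=(q.max(2)<60).astype(np.uint8); k,l,S,ce=cv2.connectedComponentsWithStats(w)
for i in range(1,k):
    if S[i,4]>150 and S[i,1]<260: print(S[i].tolist(),(RM.T@(onz(c,*ce[i],195)[:2]-o)).round(1))
"
```

```text
t 62.75 mill TCP [113.6  42. ] [660.3 167.6 324.6] F [ 0.3  0.7 -0.7] M [ 0.08 -0.16  0.02] grip 0.0
area [279, 216, 60, 35, 284] ang deg -163.6 x 457.0 604.0 z -7.0 87.0
alongx [[15, 15, 15], [31, 31, 32], [31, 30, 32], [31, 30, 31], [31, 30, 31], [39, 39, 41], [153, 158, 160]]
alongy [[79, 84, 89], [36, 35, 36], [31, 29, 31], [31, 30, 31], [30, 28, 30], [28, 27, 29], [81, 83, 89]]
[[277, 64, 13, 44, 107], [112, 138, 29, 27, 511], [314, 179, 18, 47, 146], [267, 228, 21, 62, 195], [360, 228, 22, 63, 527]]
[121, 14, 83, 145, 5574] [   5.9 -107.8]
[274, 61, 16, 47, 677] [4.8 1.2]
[111, 137, 31, 29, 606] [  67.5 -154.6]
[306, 178, 38, 49, 1212] [115.4  42.9]
[233, 227, 183, 68, 1706] [197.5  43.9]
```

```bash
python3 -c "
from h import *
c,p=snap('side','side15.png'); a=cv2.imread('pics/side12.png').astype(int)[:,:,::-1]; d=np.abs(p.astype(int)-a).max(2)[200:270,255:365]; print(d.max(),(d>40).sum(),np.argwhere(d>40)[:5].tolist())
print(ony(c,338.7,207,-78))
for i in range(3): eyes.camera('top')
st(); print(telemetry.read_state()['qd'].round(3))
tilt(-78,(265,205,360,290))
"
```

```text
4 0 []
[604.7 -78.  118.3]
t 63.05 mill TCP [113.5  42. ] [660.1 167.7 324.1] F [ 0.1 -0.2 -0.1] M [ 0.03 -0.11 -0.03] grip 0.0
[ 0.    -0.003 -0.004  0.001  0.002 -0.001]
area [279, 232, 46, 22, 287] ang deg 168.3 x 456.0 570.0 z -29.0 35.0
```

```bash
python3 -c "
from h import *
print(manip.sign_off())"
```

```text
the job is handed in; nothing more can be done
None
```

The job is handed in and should pass, with one point not seen directly. All three plugs were tipped from the boat inside the mill, but only two were ever visible in the chamber through the slot. The third showed up nowhere else, so I take it to be there too. The boat came out with no plug visible in it and is back upright on its mat. The cover is pushed to its stop. The knob was pushed down, turned fully anticlockwise to the locked notch and let spring back up. I did not check the cups, bottle and brush at the end, though nothing was moved near them.

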